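# Load a memory stick into the clamshell test fixture and click the lid shut

## Task

Lay the black memory stick flat and fully home in the nest of the open test fixture, its metal plug in the narrow end of the nest, and let go of it. Then swing the lid over and press the lid's free edge down until the spring catch clicks over it and holds it, never pushing on the fixture with more than 20 N. Leave the loose things around it where they lie.

Things in the scene. Friction and masses are not known exactly. Their poses are not given: they have to be found in the camera images.
- fixture: Grey clamshell test fixture fixed to the bench, 161 x 110 mm, deck 20 mm above the bench. Origin under its middle, on the bench; x from the catch side (x = -90 mm) to the hinge side (x = +71 mm), y along the hinge, z up. White nest in the middle; aluminium lid hinged at +x, standing open; sprung steel catch with a red tab, top 43 to 60 mm above the bench, at the middle of the -x side.
- nest (a point): Where the middle of the stick's case lies when home, 27 mm above the bench; there it rests on a rib 3 mm above the deck. White walls with flared lead-ins (tops 32 mm above the bench) stand round both ends with 1 mm of play; the flare takes in 2.5 mm more. Wide end at the fixture's +y, 14 mm plug channel at -y. The middle 29 mm of both long sides is free down to the deck for the fingers.
- nest_plug (a point): Where the tip of the stick's plug lies when home, at the end of the narrow channel: 33 mm from point nest along the fixture's -y.
- stick_mid (a point): Middle of the black plastic case of the memory stick (case 18 x 38 x 8 mm, lying flat on the bench, 12 g), half-way up. Own y points along the stick away from the plug, x across it, z up. It starts with its plug pointing roughly as it must in the nest (within 0.9 rad).
- stick_plug (a point): Tip of the stick's metal plug (plug 12 mm wide, 14 mm long), 33 mm from point stick_mid towards its -y.
- lid_hinge (a point): Middle of the lid's hinge axis, 38 mm above the bench at the fixture's x = +60 mm; the axis runs along the fixture's y. A light spring lifts the lid: pushed over and let go before the click it swings open again by itself (2 to 3 N at its free edge hold it). A spring pad under the lid presses on the stick near the end of its swing.
- lid_press (a point): Round black spot on the lid's outer (upper) face near its free edge, 110 mm from the hinge axis: the place to press; 36 to 48 mm above the bench when shut. The outer face lies 4 mm above the axis when shut. The lid plate is 6 mm thick, 104 mm wide and ends 122 mm from the axis; a tongue 28 mm wide goes on to 138 mm and under the catch.
- lid (a joint): Lid angle, rad: 0 about level, grows as it opens, at most 2.05; starts at 1.8 to 2.0. The catch and the rubber rest under the lid's tongue sit on one block, set by screws up to 7 mm higher or lower from one set-up to the next, not reported: the tongue meets the catch at 0.01 to 0.12, clicks about 0.04 lower and stops on the rest at -0.053 to 0.054, where the catch then holds it.
- catch (a joint): Spring catch, rad: 0 at rest, about 0.11 when the tongue pushes its nose fully back; it returns to 0 with the click. Pressing the lid past it takes 8 to 15 N at the round spot (more nearer the hinge), then the force drops as it clicks, and 2.5 to 4 mm lower the lid meets its hard rest and the force climbs fast.
- tweezers: Steel tweezers, 123 mm, loose bystander; origin under the middle.
- marker: Black-capped marker, 126 mm, loose bystander; origin under the middle.
- cutters: Red-handled side cutters, 119 mm, loose bystander; origin under the middle.
- coax_link: Short coaxial jumper with two gold ends, 82 mm, loose bystander; origin under the middle.
- label_tape: White roll of tape, 52 mm across, 18 mm high, loose bystander; origin under the middle.

How it is judged:
By the outcome, as a careful person would: the job done as asked, in the order asked, and still so for the second after the job is handed in, with the robot touching nothing.
It also fails if it takes over 72 s, if anything falls off the work surface, if the arm or the gripper's body presses on something with over 40 N, if the wrist force passes 120 N, or if a joint passes its speed limit or range.

## Robot

A 7-joint arm with a two-finger parallel gripper is mounted at the origin on a cart in front of the work surface, level with it; the furniture and walls round the work are solid. World frame = base frame: x ahead of the robot, y to its left, z up, the work surface at z = 0. Lengths are in m, angles in rad, forces in N, time in s.
With the tool pointing down it reaches from about 0.4 to 0.925 m from the base axis. Payload 5.6 kg.
Tool frame: the origin (TCP) lies on the centre line of the jaws, within the pads' length; the fingertips stand 14 mm ahead of it and the grasp point (between the pads) lies 5 mm behind it; z points along the fingers, y is the direction in which the jaws open and shut (so a half turn about z gives the same grasp; the last joint's range is limited). The gripper opens to 85 mm and grips with 20 to 120 N. Pads are 22 mm wide; open, the fingers measure 114 mm over their backs; the gripper's body (76 mm by 85 mm) begins 54 mm behind the grasp point. The pads swing forward as they close: fully open they stand 13 mm farther back than shut.
Start: joints at [-1.251, 0.468, -0.012, 1.603, 0.006, 1.071, -0.056], TCP at [0.231, 0.608, 0.212] pointing down, gripper open.
Joint ranges: [-2.53, 2.53], [-0.31, 2.02], [-1.57, 1.55], [0.28, 2.44], [-1.29, 4.43], [0.15, 1.84], [-2.92, 2.92]. Speed limits (rad/s): [2.57, 2.57, 3.14, 3.14, 3.14, 3.14, 3.14].

## Interface

Orientations are given as a 3x3 rotation matrix whose columns are the frame's x, y, z axes.
In Python, from plant import manip, vision, nets gives the robot as it stands.
- The arm moves only by the tool move_arm, never from a script. Its argument "series" is a list of rows, each a list of 7 numbers: the opening, from 0 (shut) to 1 (fully open), then the shift along the tool's x, y, z normalised to -1 to 1, where 1 is 0.03 m, then the turn, a rotation vector about the tool's x, y, z normalised to -1 to 1, where 1 is 10 degrees. A call has 1 to 10 rows; each row shifts and turns the pose as measured when the row begins, along the tool's axes as they then stand; what a row does not reach is not made up. A row lasts 1/8 s, in which the tool goes at most 62.5 mm and 10.7 degrees, less where a joint would pass 70% of its speed; a pose out of reach is approached as far as the arm can. A call with a number of a shift or a turn outside -1 to 1 is refused whole. A call with a gripper value outside its range is refused whole. The fingers move at their own pace and stop on an object; the grip force is fixed at half the most. Time passes only in rows, so rows that do not move let the fingers close. It gives the time, the measured TCP pose, the force and the opening at its end, in the units of the state.
- manip.get_state(): the state, without advancing time (a new reading comes with each control period).
- vision.snapshot(name): name is "scene" or "side" or "wrist"; returns the picture (400x640x3 uint8, red, green, blue); there is no depth.
- vision.camera_info(name): a dict with "fx", "fy", "cx", "cy" (pixels), "world_from_camera" (4x4, takes a point from camera to world coordinates); the wrist camera has in their place "tool_from_camera" (4x4, takes a point from camera to tool coordinates, whose origin is the TCP and whose axes are the flange's). Camera axes: x right, y down, z forward; pixel columns grow to the right and rows downward; lengths in m; the calibration is good to about 2 mm. A picture is of the moment at which its call begins: read the wrist's pose just before it. camera_info takes no time and is no camera call.
- manip.job_done(): hands the job in, once; it reports no verdict.
Trained networks look in the newest picture that a camera, given by its name, has taken for a name from the list of things; names that differ only in an ending like _2 or _b are one class to them, and where a whole thing is asked for, a point or a joint stands for the part that bears it (a point fixed in the world has none). Each returns a list of dicts, best first, with "p" (0 to 1); they miss things now and then, are a little off and sometimes report something else, mostly with a low value. They report only what shows in the picture. A call takes as long as a camera call.
- nets.recognise(camera, label): "point" ([column, row] in pixels, amid what is visible of it).
The state is a dict: "time_s": time; "qpos": joint angles; "dq": joint speeds; "tau": joint torques, N m; "tool_pos": TCP position; "ee_rot": TCP orientation; "wrist_force": force on the tool from outside, world axes, zero at the start; "wrist_torque": the same for the moment, N m; "width": finger opening in m.
Only numpy, scipy, OpenCV 4.12 (cv2) and the standard library are available. Lean on these libraries where they do the work, as an engineer would, in place of code of your own. Each camera call takes 0.05 s, during which the arm holds its last target.

## Working session

There is one attempt and no reset: what is moved stays moved. The work goes in short steps, Python scripts to look and compute and a tool call to move; the robot and the scene stay as the last step left them, time stands still between calls to the robot, and variables do not carry over. Pictures are saved under pics/ and viewed, and the job is handed in when it is done.

Besides the shell and the picture viewer there is one more tool, called after "Call:" by a JSON object that holds its "api" and its "payload". move_arm: Moves the arm, as the interface text tells. Scaled input: -1 to 1 covers 0.03 m each way for a shift and 10 degrees each way for a turn. Its arguments: {"type":"object","properties":{"series":{"type":"array","items":{"type":"array","items":{"type":"number"}}}},"required":["series"]}

```bash
ls; mkdir -p pics
cat > h.py <<'E'
import numpy as np, cv2
from plant import manip, vision, nets
def snap(cam,name):
    s=manip.get_state(); im=vision.snapshot(cam)
    cv2.imwrite(f'pics/{name}.png',im[:,:,::-1]); return s,im
def cam(c,s=None):
    i=vision.camera_info(c)
    if 'world_from_camera' in i: T=np.array(i['world_from_camera'])
    else:
        W=np.eye(4);W[:3,:3]=np.array(s['ee_rot']);W[:3,3]=s['tool_pos'];T=W@np.array(i['tool_from_camera'])
    return i,T
def ray(c,px,z,s=None):
    i,T=cam(c,s); d=T[:3,:3]@np.array([(px[0]-i['cx'])/i['fx'],(px[1]-i['cy'])/i['fy'],1]); o=T[:3,3]
    return o+d*(z-o[2])/d[2]
def proj(c,p,s=None):
    i,T=cam(c,s); q=T[:3,:3].T@(np.array(p)-T[:3,3]); return np.array([i['fx']*q[0]/q[2]+i['cx'],i['fy']*q[1]/q[2]+i['cy']])
E
python3 - <<'E'
from h import *
np.set_printoptions(precision=4,suppress=True)
for c in ['scene','side','wrist']:
    s,im=snap(c,c+'0')
    i,T=cam(c,s);print(c,i['fx'],T)
    for l in ['stick_mid','stick_plug','fixture','nest','nest_plug','lid_press','lid_hinge','catch']:
        try: print(l,[(r['point'],round(r['p'],2)) for r in nets.recognise(c,l)[:2]])
        except Exception as e: print(l,e)
s=manip.get_state();print(s['time_s'],s['tool_pos'],s['ee_rot'],s['width'])
E
```

```text
pics
scene 489.1453930348887 [[ 0.4503  0.6261 -0.6366  1.2146]
 [ 0.8929 -0.3142  0.3225 -0.2979]
 [ 0.0019 -0.7136 -0.7005  0.762 ]
 [ 0.      0.      0.      1.    ]]
stick_mid [([315.3, 210.7], 0.69)]
stick_plug [([414.9, 137.3], 0.53), ([316.2, 213.1], 0.46)]
fixture [([401.3, 163.7], 0.72)]
nest [([400.4, 164.1], 0.95)]
nest_plug [([403.7, 165.4], 0.78)]
lid_press [([414.4, 137.4], 0.63)]
lid_hinge [([417.7, 134.4], 0.87), ([218.4, 297.9], 0.18)]
catch [([349.3, 180.2], 0.43), ([399.8, 164.7], 0.19)]
side 451.1348286641284 [[-0.9559 -0.1775  0.2339  0.3159]
 [-0.2936  0.5597 -0.7749  0.8613]
 [ 0.0066 -0.8094 -0.5872  0.6971]
 [ 0.      0.      0.      1.    ]]
stick_mid [([313.4, 218.7], 0.61)]
stick_plug []
fixture [([292.2, 256.9], 0.74)]
nest [([290.3, 259.8], 0.64)]
nest_plug [([289.9, 256.4], 0.78)]
lid_press [([279.7, 256.4], 0.83)]
lid_hinge [([280.3, 257.8], 0.74)]
catch [([306.9, 228.3], 0.49)]
wrist 278.13987763025546 [[ 0.3552  0.898   0.2596  0.1649]
 [ 0.9348 -0.341  -0.0994  0.6332]
 [-0.0007  0.278  -0.9606  0.3742]
 [ 0.      0.      0.      1.    ]]
stick_mid []
stick_plug []
fixture [([160.9, 393.7], 0.76)]
nest [([160.4, 395.8], 0.65)]
nest_plug [([159.2, 394.9], 0.86)]
lid_press []
lid_hinge []
catch []
1.35 [0.2307 0.6077 0.2116] [[-0.9349  0.355   0.    ]
 [ 0.355   0.9349  0.0001]
 [-0.      0.0001 -1.    ]] 0.08527076401394601
```

View pics/scene0.png

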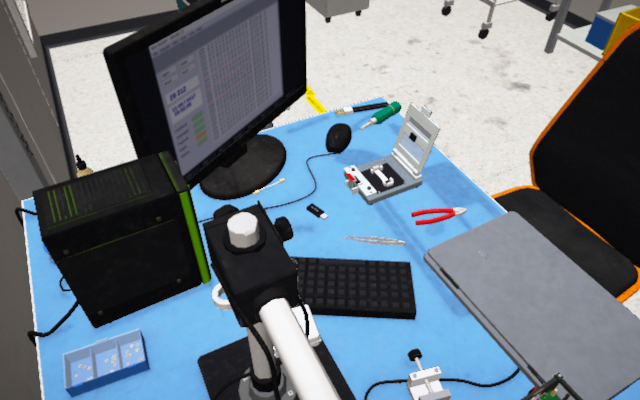

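View pics/side0.png

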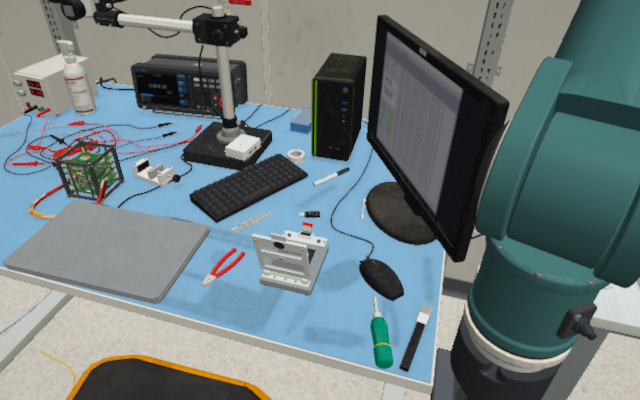

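View pics/wrist0.png

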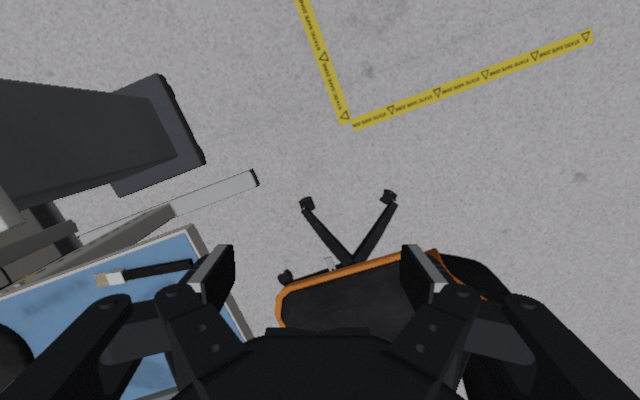

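The scene view shows the stick at about (317,211), the fixture at about (385,178) with the lid open away to the upper right, and the red catch tab at (351,176). In the side view the stick is at (311,214) and the fixture at (290,262). The wrist camera isn't over the work yet.

Run:
```python
from h import *
np.set_printoptions(precision=4,suppress=True)
print(ray('scene',[317,211],.004),ray('side',[311,214],.004))
print('catch',ray('scene',[351,176],.055),ray('side',[307,226],.055))
print('nest',ray('scene',[383,176],.027))
print('plug',ray('scene',[323,215],.004),ray('side',[318,214],.004), 'tail',ray('scene',[309,207],.004),ray('side',[301,214],.004))
for c,b in (('scene',(290,90,470,240)),('side',(230,190,350,310))):
    im=cv2.imread(f'pics/{c}0.png')[b[1]:b[3],b[0]:b[2]]
    cv2.imwrite(f'pics/{c}0z.png',cv2.resize(im,None,fx=4,fy=4,interpolation=cv2.INTER_CUBIC))
```

```text
[0.5646 0.0317 0.004 ] [0.5634 0.0294 0.004 ]
catch [0.5478 0.1223 0.055 ] [0.5413 0.1338 0.055 ]
nest [0.5536 0.2031 0.027 ]
plug [0.5809 0.0378 0.004 ] [0.547  0.0242 0.004 ] tail [0.5461 0.0217 0.004 ] [0.5869 0.0368 0.004 ]
```

View pics/scene0z.png

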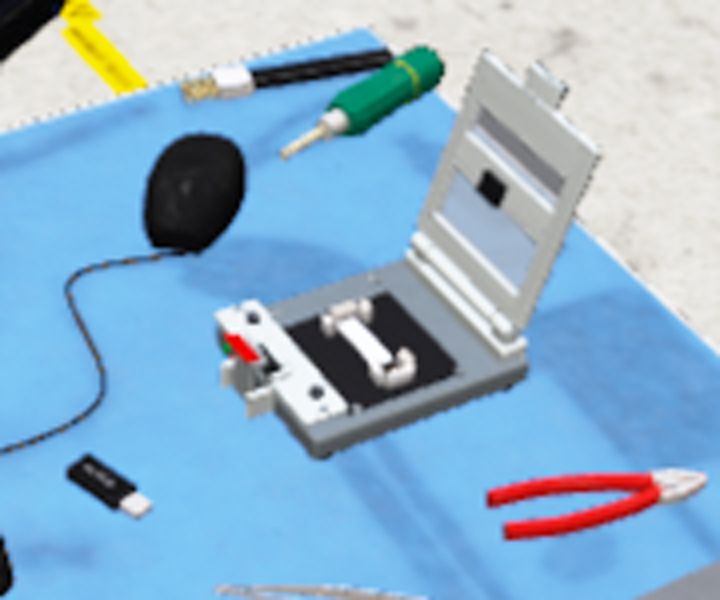

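View pics/side0z.png

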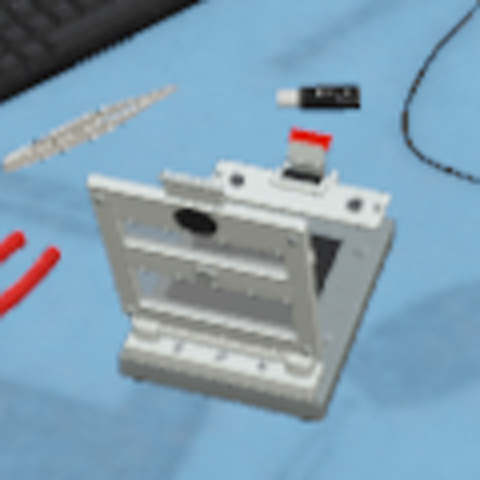

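Run:
```python
from h import *
np.set_printoptions(precision=4,suppress=True)
print('monitor base',ray('scene',[243,165],.01),ray('scene',[210,180],.01),ray('scene',[280,150],.01), ray('side',[405,212],.01), ray('side',[370,210],.01),ray('side',[440,230],.01))
for z in (.05,.1,.3,.45): print(z,'TR',ray('scene',[306,92],z),'BL', ray('scene',[190,185],z),ray('scene',[108,50],z),'side TR',ray('side',[505,97],z),ray('side',[463,256],z), ray('side',[370,125],z),ray('side',[380,18],z))
print(proj('scene',[0,0,.3]),proj('side',[0,0,.3]))
print('table corner',ray('scene',[390,97],0),ray('scene',[25,197],0))
print('pc',ray('scene',[95,325],0),ray('scene',[205,280],0),ray('side',[315,155],0),ray('side',[350,155],0))
print('scope post', ray('scene',[245,230],.2),ray('side',[240,130],0.0))
```

```text
monitor base [ 0.358  -0.0587  0.01  ] [ 0.3734 -0.1442  0.01  ] [0.3458 0.0414 0.01  ] [ 0.3433 -0.0406  0.01  ] [ 0.4269 -0.0224  0.01  ] [0.2563 0.003  0.01  ]
0.05 TR [0.1994 0.1832 0.05  ] BL [ 0.4143 -0.1953  0.05  ] [-0.2717 -0.2459  0.05  ] side TR [ 0.0929 -0.7429  0.05  ] [0.2088 0.1226 0.05  ] [ 0.5015 -0.3915  0.05  ] [ 0.6823 -1.6076  0.05  ]
0.1 TR [0.2707 0.1494 0.1   ] BL [ 0.4705 -0.2025  0.1   ] [-0.1673 -0.2496  0.1   ] side TR [ 0.1102 -0.6189  0.1   ] [0.2171 0.1797 0.1   ] [ 0.4871 -0.2947  0.1   ] [ 0.654  -1.4168  0.1   ]
0.3 TR [0.5559 0.0142 0.3   ] BL [ 0.6953 -0.2313  0.3   ] [ 0.2502 -0.2642  0.3   ] side TR [ 0.1791 -0.1231  0.3   ] [0.2502 0.408  0.3   ] [0.4298 0.0925 0.3   ] [ 0.5407 -0.6537  0.3   ]
0.45 TR [ 0.7698 -0.0871  0.45  ] BL [ 0.8639 -0.2529  0.45  ] [ 0.5633 -0.2751  0.45  ] side TR [0.2308 0.2488 0.45  ] [0.275  0.5792 0.45  ] [0.3868 0.3829 0.45  ] [ 0.4558 -0.0814  0.45  ]
[201.3375 -18.1776] [611.1211 135.9991]
table corner [0.2568 0.4167 0.    ] [ 0.232  -0.5263  0.    ]
pc [ 0.634  -0.4393  0.    ] [ 0.6279 -0.2378  0.    ] [ 0.6355 -0.248   0.    ] [ 0.536  -0.2798  0.    ]
scope post [ 0.7192 -0.1704  0.2   ] [ 0.9125 -0.3241  0.    ]
```

Call:
{"api": "move_arm", "payload": {"series": [[1, 0, -0.3, -1, 0, 0, -0.7], [1, 0, -0.6, -1, 0, 0, -0.7], [1, -0.2, -1, -1, 0, 0, -0.7], [1, -0.5, -1, -0.8, 0, 0, -0.5], [1, -0.5, -1, -0.5, 0, 0, 0], [1, -0.5, -1, 0, 0, 0, 0], [1, -0.5, -1, 0, 0, 0, 0], [1, -0.5, -1, 0, 0, 0, 0]]}}

```text
time_s: 2.35
tool_pos: [0.3142, 0.4048, 0.3452]
ee_rot: [[-0.994, -0.112, 0.001], [-0.112, 0.994, 0.001], [-0.001, 0.001, -1.0]]
wrist_force: [0.2, -0.3, -0.1]
width: 0.0854
```

Call:
{"api": "move_arm", "payload": {"series": [[1, -0.7, -1, 0, 0, 0, 0], [1, -0.7, -1, 0, 0, 0, 0], [1, -0.7, -1, 0, 0, 0, 0], [1, -0.7, -1, 0, 0, 0, 0], [1, -0.7, -1, 0, 0, 0, 0], [1, -0.7, -1, 0, 0, 0, 0], [1, -0.7, -1, 0, 0, 0, 0], [1, -0.7, -1, 0, 0, 0, 0], [1, -0.7, -1, 0, 0, 0, 0], [1, 0, 0, 0, 0, 0, 0]]}}

```text
time_s: 3.6
tool_pos: [0.5397, 0.1459, 0.3473]
ee_rot: [[-0.994, -0.108, 0.006], [-0.108, 0.994, 0.004], [-0.006, 0.003, -1.0]]
wrist_force: [-1.4, 1.1, 0.2]
width: 0.0854
```

```bash
cat > look.py <<'E'
import sys
from h import *
np.set_printoptions(precision=4,suppress=True)
n=sys.argv[1]
s,im=snap('wrist',n)
print(s['time_s'],np.array(s['tool_pos']),np.array(s['qpos']))
for l in sys.argv[2:]: print(l,[(r['point'],round(r['p'],2)) for r in nets.recognise('wrist',l)[:2]])
E
python3 look.py w1 stick_mid stick_plug nest nest_plug catch lid_hinge fixture
```

```text
3.6 [0.5397 0.1459 0.3473] [-0.5497  0.1944  0.268   1.6774 -0.0558  1.2706  1.4084]
stick_mid [([250.2, 166.4], 0.82), ([412.1, 180.2], 0.7)]
stick_plug [([251.9, 166.4], 0.78)]
nest [([376.9, 170.1], 0.64)]
nest_plug [([374.6, 169.5], 0.59)]
catch [([301.7, 164.1], 0.42)]
lid_hinge [([411.0, 183.6], 0.6)]
fixture [([375.3, 168.0], 0.62)]
```

View pics/w1.png

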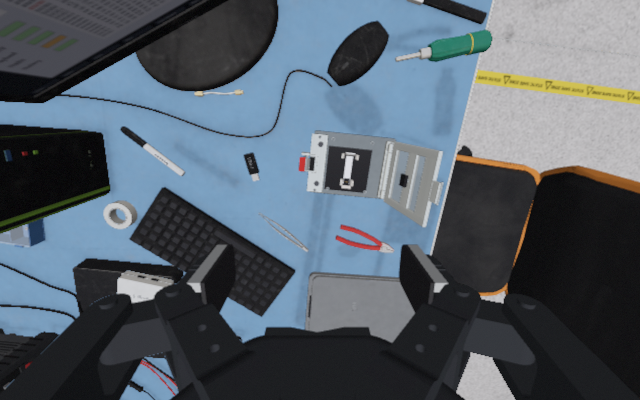

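The wrist view shows the stick at (251,166) with its plug pointing down in the image (+x world), the nest at (347,168), the catch at (305,163) and the lid on the right. I'll enlarge it to measure.

Run:
```python
import cv2
im=cv2.imread('pics/w1.png')
cv2.imwrite('pics/w1f.png',cv2.resize(im[120:230,295:450],None,fx=5,fy=5,interpolation=cv2.INTER_CUBIC))
cv2.imwrite('pics/w1s.png',cv2.resize(im[145:190,230:275],None,fx=10,fy=10,interpolation=cv2.INTER_CUBIC))
```

```text
(no output)
```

View pics/w1f.png

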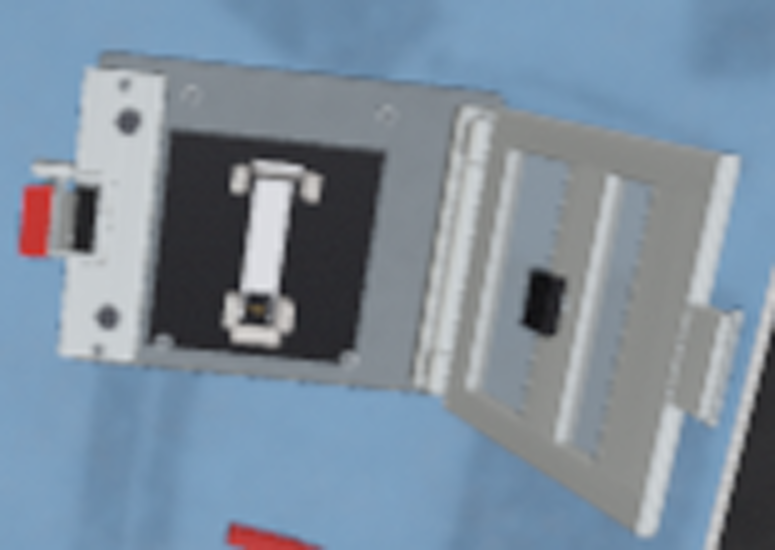

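View pics/w1s.png

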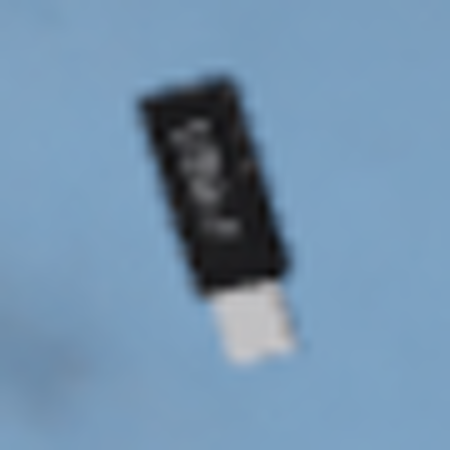

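Run:
```python
from h import *
np.set_printoptions(precision=4,suppress=True)
s=manip.get_state()
R=lambda x,y,z:ray('wrist',[x,y],z,s)
t=R(248.8,153.8,.006);f=R(254.5,173.3,.006);p=R(256.2,180.3,.004)
print(t,f,p,np.linalg.norm(f-t),np.linalg.norm(p-f)); d=p-t;print('stick ang',np.degrees(np.arctan2(d[1],d[0])),'mid',(t+f)/2)
a=R(349.9,153.4,.032);b=R(346.8,188.2,.032);d=b-a;print(a,b,np.linalg.norm(d),np.degrees(np.arctan2(d[1],d[0])),'nest mid',(a+b)/2)
# deck corners z .02
q=[R(295+x/5,120+y/5,.02) for x,y in ((100,55),(498,95),(445,390))]
print(q, [np.degrees(np.arctan2(*(q[j]-q[i])[:2][::-1])) for i,j in((0,1),(2,1))],np.linalg.norm(q[1]-q[0]),np.linalg.norm(q[2]-q[1]))
q=[R(295+x/5,120+y/5,.02) for x,y in ((168,130),(385,152),(357,362),(150,345))]
print('black',q,np.mean(q,0))
```

```text
[0.5445 0.0288 0.006 ] [0.579  0.0408 0.006 ] [0.5923 0.0443 0.004 ] 0.03653169254352572 0.013870578019925393
stick ang 17.90325317754845 mid [0.5618 0.0348 0.006 ]
[0.5201 0.2061 0.032 ] [0.5814 0.2097 0.032 ] 0.061419639143012676 3.3724601913039187 nest mid [0.5508 0.2079 0.032 ]
[array([0.4905, 0.1427, 0.02  ]), array([0.4881, 0.2808, 0.02  ]), array([0.5949, 0.282 , 0.02  ])] [np.float64(90.98788819552921), np.float64(-179.37681431537868)] 0.13817850230266285 0.10677428580736048
black [array([0.513, 0.169, 0.02 ]), array([0.5119, 0.2453, 0.02  ]), array([0.5881, 0.2481, 0.02  ]), array([0.5903, 0.1723, 0.02  ])] [0.5508 0.2087 0.02  ]
```

Call:
{"api": "move_arm", "payload": {"series": [[0.7, 0, 0, 0, 0, 0, -0.6], [0.7, 0, 0, 0, 0, 0, -0.58], [0.6, 0.1, -0.7, 1, 0, 0, 0], [0.5, 0.1, -0.7, 1, 0, 0, 0], [0.45, 0.1, -0.7, 1, 0, 0, 0], [0.45, 0.1, -0.7, 1, 0, 0, 0], [0.45, 0.05, -0.6, 1, 0, 0, 0], [0.45, 0, -0.3, 1, 0, 0, 0], [0.45, 0, 0, 0.3, 0, 0, 0], [0.45, 0, 0, 0, 0, 0, 0]]}}

```text
time_s: 5.25
tool_pos: [0.5631, 0.0458, 0.1551]
ee_rot: [[-0.943, -0.332, 0.01], [-0.332, 0.943, 0.009], [-0.013, 0.006, -1.0]]
wrist_force: [-0.4, -0.2, 0.5]
width: 0.0382
```

```bash
python3 look.py w2 stick_mid stick_plug
```

```text
5.25 [0.5631 0.0458 0.1551] [-0.3536  0.3879  0.272   1.8893 -0.1442  0.8715  1.9007]
stick_mid [([301.5, 181.3], 0.91)]
stick_plug [([301.9, 179.3], 0.75)]
```

View pics/w2.png

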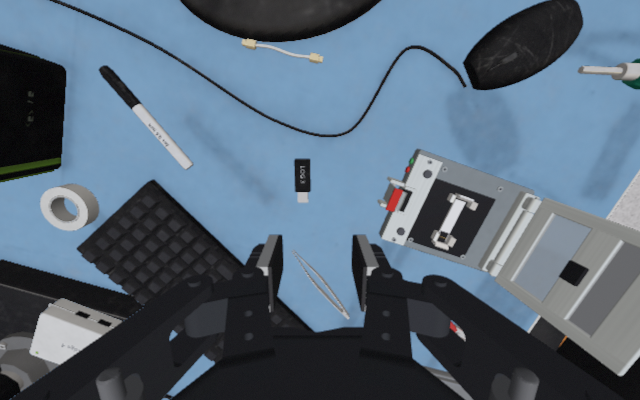

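The stick now stands upright in the wrist view: case rows 158–192 at column 302, plug to row 203. Next I'll compute its pose.

```bash
cat > stick.py <<'E'
import sys
from h import *
np.set_printoptions(precision=4,suppress=True)
s=manip.get_state()
im=cv2.imread(sys.argv[1]); x0,y0,x1,y1=map(int,sys.argv[2:6])
c=im[y0:y1,x0:x1]; m=(c.max(2)<75).astype(np.uint8)
n,l,st,_=cv2.connectedComponentsWithStats(m); k=1+np.argmax(st[1:,4]); m=(l==k).astype(np.uint8)
m=cv2.morphologyEx(m,cv2.MORPH_CLOSE,np.ones((5,5)))
cn=max(cv2.findContours(m,0,1)[0],key=cv2.contourArea); r=cv2.minAreaRect(cn); b=cv2.boxPoints(r)+[x0,y0]
print(r,b)
P=np.array([ray('wrist',q,float(sys.argv[6]),s) for q in b]); mid=P.mean(0)
e=P[1]-P[0];g=P[2]-P[1]; d=e if np.linalg.norm(e)>np.linalg.norm(g) else g
if d[0]<0:d=-d
R=np.array(s['ee_rot']); 
print('mid',mid,'dim',np.linalg.norm(e),np.linalg.norm(g),'ang',np.degrees(np.arctan2(d[1],d[0])),'tool y ang',np.degrees(np.arctan2(R[1,1],R[0,1])))
print('delta in tool mm',1000*R.T@(mid-np.array(s['tool_pos'])))
E
python3 stick.py pics/w2.png 285 145 325 215 .006
```

```text
((17.0, 30.0), (32.0, 14.0), 90.0) [[295. 159.]
 [309. 159.]
 [309. 191.]
 [295. 191.]]
mid [0.5639 0.0287 0.006 ] dim 0.015712328231679288 0.03724235382667925 ang 18.934138251878476 tool y ang 109.42917487221997
delta in tool mm [  7.9217 -16.9564 150.0377]
```

Call:
{"api": "move_arm", "payload": {"series": [[0.45, 0.13, -0.28, 0.8, 0.04, 0.08, -0.0], [0.45, 0.13, -0.28, 0.8, 0, 0, 0.05], [0.45, 0, 0, 0.8, 0, 0, 0], [0.45, 0, 0, 0.4, 0, 0, 0], [0.45, 0, 0, 0, 0, 0, 0]]}}

```text
time_s: 6.02
tool_pos: [0.5638, 0.0272, 0.0697]
ee_rot: [[-0.945, -0.326, 0.004], [-0.326, 0.945, -0.002], [-0.004, -0.003, -1.0]]
wrist_force: [-0.7, 0.5, 0.4]
width: 0.0387
```

```bash
python3 look.py w3 stick_mid
```

```text
6.025 [0.5638 0.0272 0.0697] [-0.3064  0.5148  0.2511  1.9351 -0.1853  0.7094  1.9568]
stick_mid [([318.3, 208.1], 0.71)]
```

View pics/w3.png

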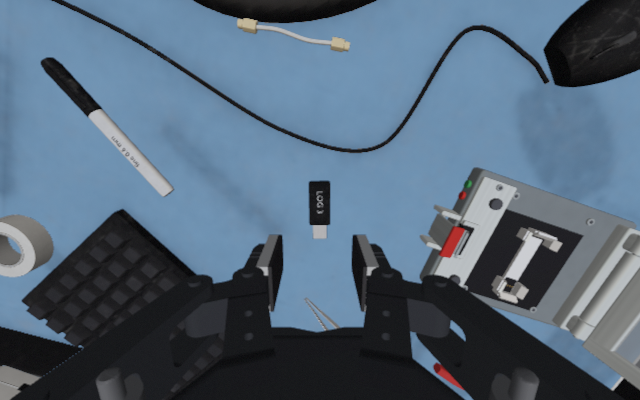

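The stick is at (319,203), centred between the jaws (columns 275–363).

```bash
python3 stick.py pics/w3.png 300 170 340 245 .006
```

```text
((19.0, 32.5), (43.0, 20.0), 90.0) [[309. 181.]
 [329. 181.]
 [329. 224.]
 [309. 224.]]
mid [0.5637 0.0289 0.006 ] dim 0.01670573938274671 0.03847039384354995 ang 19.711027886824287 tool y ang 109.02657280497979
delta in tool mm [ 0.8212  1.9627 64.8564]
```

Call:
{"api": "move_arm", "payload": {"series": [[0.45, 0.03, 0.06, 0.6, -0.02, 0.02, 0], [0.45, 0, 0, 0.6, 0, 0, 0], [0.45, 0, 0, 0.4, 0, 0, 0], [0.45, 0, 0, 0.1, 0, 0, 0], [0.45, 0, 0, 0, 0, 0, 0]]}}

```text
time_s: 6.75
tool_pos: [0.5642, 0.0293, 0.0171]
ee_rot: [[-0.945, -0.327, 0.004], [-0.327, 0.945, 0.001], [-0.004, -0.0, -1.0]]
wrist_force: [0.3, -0.4, -0.5]
width: 0.0386
```

```bash
python3 look.py w4; python3 stick.py pics/w4.png 290 200 345 290 .006
```

```text
6.75 [0.5642 0.0293 0.0171] [-0.2833  0.6011  0.2209  1.9478 -0.2189  0.6117  1.983 ]
((26.0, 25.5), (51.0, 26.0), 90.0) [[303. 200.]
 [329. 200.]
 [329. 251.]
 [303. 251.]]
mid [0.5635 0.0287 0.006 ] dim 0.01693511318455537 0.03662892037725308 ang 19.740374668597713 tool y ang 109.05999296811129
delta in tool mm [ 0.9009 -0.3624 11.3195]
```

View pics/w4.png

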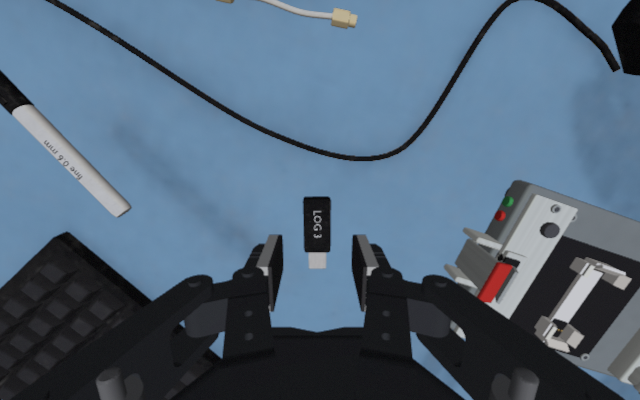

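Run:
```python
from h import *
s=manip.get_state();R=np.array(s['ee_rot']);t=np.array(s['tool_pos'])
for v in ([0,0,.014],[.011,.019,.014],[-.011,.019,.014],[.011,.019,0.0],[.011,-.019,.014],[-.011,-.019,.014]): print(v,proj('wrist',t+R@np.array(v),s))
for r in ([316,197],[316,251],[317,268]): print(R.T@(ray('wrist',r,.008,s)-t))
```

```text
[0, 0, 0.014] [316.55140105 225.97474344]
[0.011, 0.019, 0.014] [344.9417065  210.62622489]
[-0.011, 0.019, 0.014] [344.0625124  240.84359938]
[0.011, 0.019, 0.0] [347.0969088 217.8048638]
[0.011, -0.019, 0.014] [288.14442283 210.62170077]
[-0.011, -0.019, 0.014] [289.06817511 240.83287183]
[ 0.02181128 -0.0003267   0.00923725]
[-0.01640387 -0.00037491  0.00938756]
[-0.02940451  0.00030226  0.00943865]
```

Call:
{"api": "move_arm", "payload": {"series": [[0.45, 0.08, 0, 0, 0, 0, 0.05], [0.3, 0, 0, 0, 0, 0, 0], [0, 0, 0, 0, 0, 0, 0], [0, 0, 0, 0, 0, 0, 0], [0, 0, 0, 0, 0, 0, 0], [0, 0, 0, 0, 0, 0, 0], [0, 0, 0, 0, 0, 0, 0]]}}

```text
time_s: 7.68
tool_pos: [0.5629, 0.0286, 0.0188]
ee_rot: [[-0.948, -0.318, 0.007], [-0.318, 0.948, 0.002], [-0.007, -0.001, -1.0]]
wrist_force: [0.7, 0.2, -0.8]
width: -0.0
```

```bash
python3 look.py w5
```

```text
7.675 [0.5629 0.0286 0.0188] [-0.2846  0.5957  0.2236  1.9533 -0.221   0.609   1.9769]
```

View pics/w5.png

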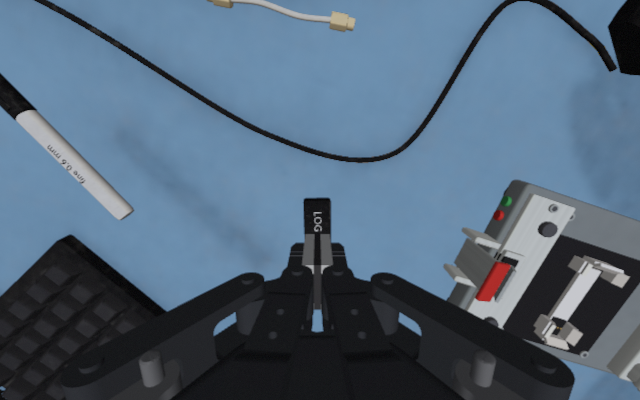

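Run:
```python
import cv2
im=cv2.imread('pics/w5.png')
cv2.imwrite('pics/w5z.png',cv2.resize(im[185:345,240:400],None,fx=5,fy=5,interpolation=cv2.INTER_CUBIC)[:600])
from h import *
s,im=snap('side','side1');cv2.imwrite('pics/side1z.png',cv2.resize(im[150:270,230:380,::-1],None,fx=5,fy=5,interpolation=cv2.INTER_CUBIC))
s,im=snap('scene','scene1');cv2.imwrite('pics/scene1z.png',cv2.resize(im[130:250,240:390,::-1],None,fx=5,fy=5,interpolation=cv2.INTER_CUBIC))
```

```text
(no output)
```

View pics/w5z.png

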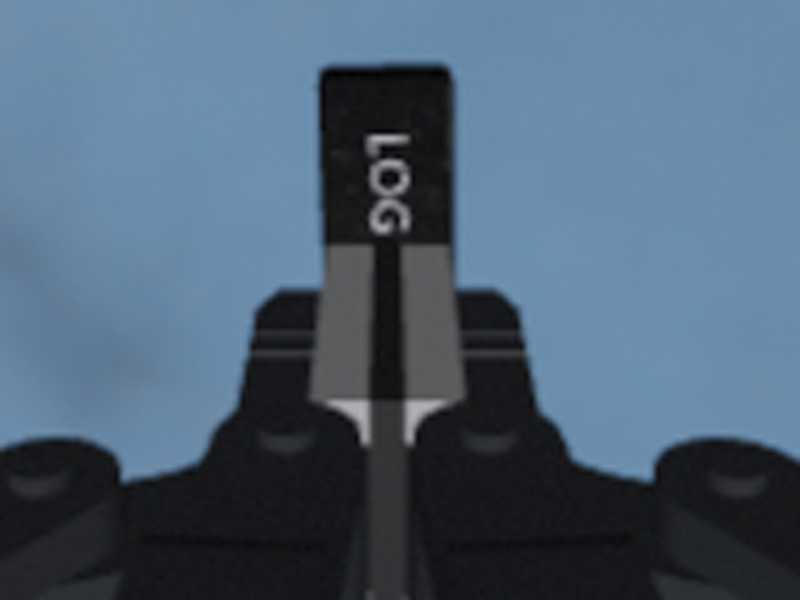

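View pics/side1z.png

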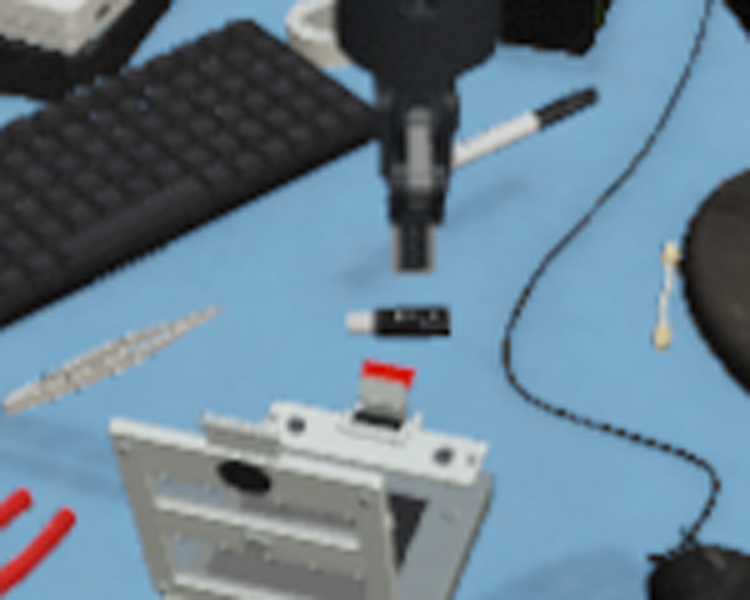

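View pics/scene1z.png

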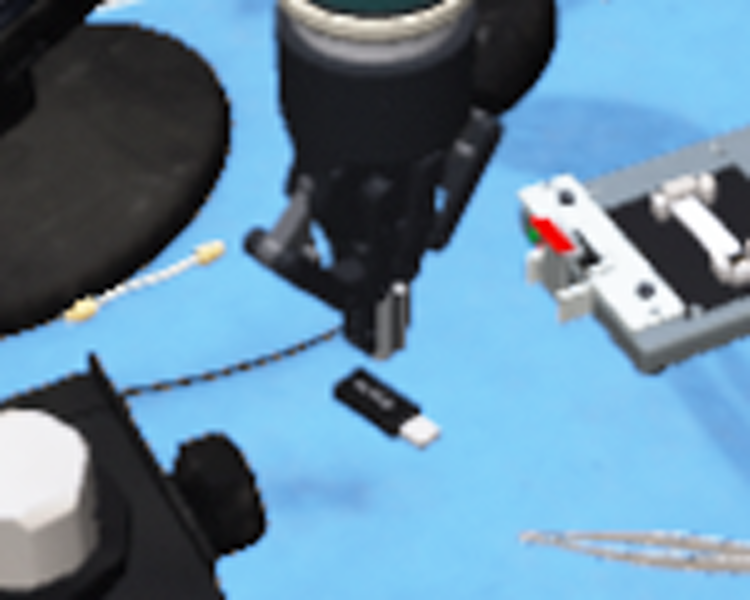

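The side view has the closed tips at (313,204) with the stick clear below them at (311,214). The scene view has the tips at (318,201). So the tips are above the stick, although the reported TCP z is 0.019. I'll triangulate this.

```bash
cat >> h.py <<'E'
def tri(obs):
    A=np.zeros((3,3));b=np.zeros(3)
    for c,px,s in obs:
        i,T=cam(c,s); d=T[:3,:3]@np.array([(px[0]-i['cx'])/i['fx'],(px[1]-i['cy'])/i['fy'],1]); d/=np.linalg.norm(d)
        M=np.eye(3)-np.outer(d,d);A+=M;b+=M@T[:3,3]
    return np.linalg.solve(A,b)
E
python3 - <<'E'
from h import *
np.set_printoptions(precision=4,suppress=True)
s=manip.get_state();print(s['tool_pos'],s['width'],s['wrist_force'])
print('tip',tri([('scene',(317.6,201),None),('side',(312.6,204),None)]))
print('stick mid',tri([('scene',(316.0,210.4),None),('side',(312.5,214.5),None)]))
p=np.array(s['tool_pos'])-[0,0,.014]
print(proj('scene',p),proj('side',p),proj('scene',p+[0,0,.03]),proj('side',p+[0,0,.03]))
i,T=cam('wrist',s);print(np.array(i['tool_from_camera']))
print('dots', [ (proj('wrist',np.array(s['tool_pos'])+np.array(s['ee_rot'])@np.array([x,0,z]),s)).round(1) for x in(.011,0,-.011) for z in (.014,0,-.014)])
E
```

```text
[0.5629 0.0287 0.0187] -0.0001772362445265261 [-0.1865  0.0368 -0.6853]
tip [0.5619 0.0315 0.0347]
stick mid [0.5603 0.0305 0.0033]
[315.3521 210.6866] [311.3049 213.6189] [315.3475 200.7984] [311.4119 203.9171]
[[-0.0003 -0.9608 -0.2773  0.0702]
 [ 1.      0.     -0.0011  0.0005]
 [ 0.001  -0.2773  0.9608 -0.1626]
 [ 0.      0.      0.      1.    ]]
dots [array([316.5, 210.6]), array([316.5, 217.8]), array([316.4, 226.2]), array([316.5, 226. ]), array([316.5, 234.2]), array([316.4, 243.8]), array([316.6, 240.8]), array([316.5, 250. ]), array([316.4, 260.8])]
```

Tips triangulate to z ≈ 0.034, so they stand about 16–20 mm behind the reported TCP rather than 14 mm ahead of it. The wrist picture agrees. I'll use this measured offset and go down in steps while watching the force.

Call:
{"api": "move_arm", "payload": {"series": [[0.4, 0.04, 0, 0, 0, 0, 0], [0.4, 0, 0, 0, 0, 0.04, 0.04], [0.4, 0, 0, 0.4, 0, 0, 0], [0.4, 0, 0, 0.4, 0, 0, 0], [0.4, 0, 0, 0.2, 0, 0, 0], [0.4, 0, 0, 0, 0, 0, 0]]}}

```text
time_s: 8.57
tool_pos: [0.561, 0.0282, -0.0143]
ee_rot: [[-0.951, -0.311, -0.002], [-0.311, 0.951, -0.001], [0.002, -0.0, -1.0]]
wrist_force: [-0.3, -0.5, -0.5]
width: 0.0338
```

Run:
```python
from h import *
s,im=snap('side','side2');cv2.imwrite('pics/side2z.png',cv2.resize(im[150:270,230:380,::-1],None,fx=5,fy=5,interpolation=cv2.INTER_CUBIC))
s,im=snap('scene','scene2');cv2.imwrite('pics/scene2z.png',cv2.resize(im[130:250,240:390,::-1],None,fx=5,fy=5,interpolation=cv2.INTER_CUBIC))
s,im=snap('wrist','w6')
```

```text
(no output)
```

View pics/w6.png

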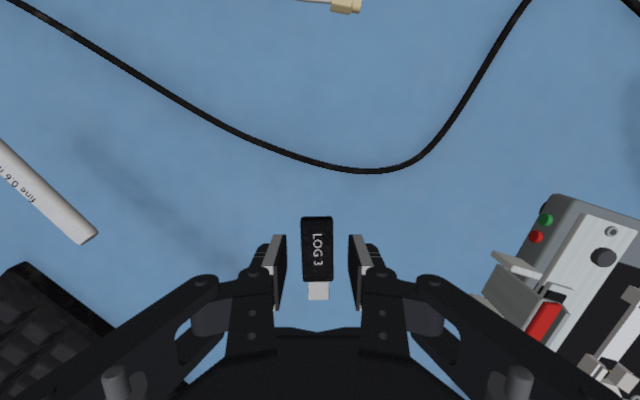

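View pics/side2z.png

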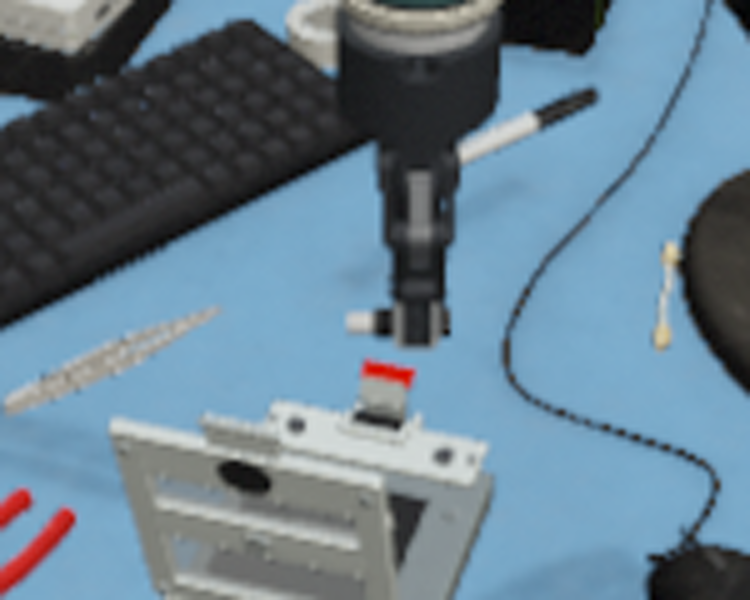

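View pics/scene2z.png

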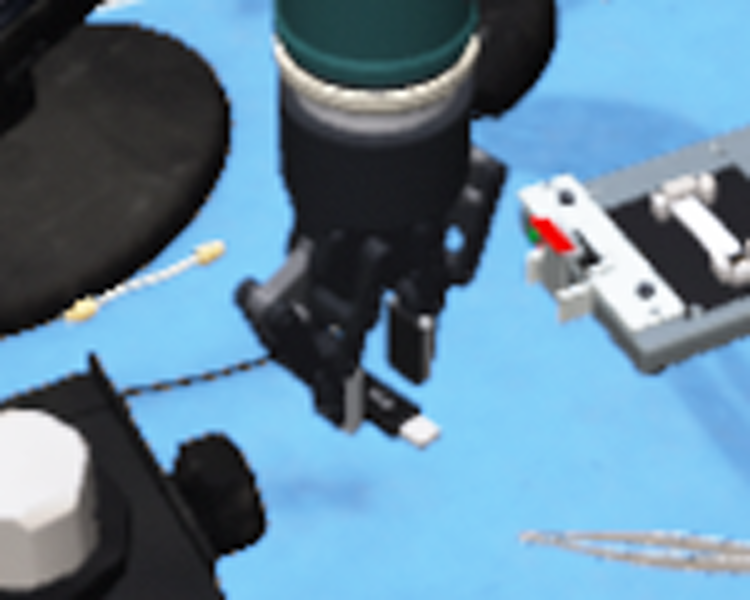

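Run:
```python
from h import *
s=manip.get_state();R=np.array(s['ee_rot']);t=np.array(s['tool_pos'])
for z in (.0,.01,.02): 
  for sg in (1,-1):
    p=t+R@np.array([0,sg*.021,0]);p[2]=z;print(z,sg,(proj('side',p)-[230,150])*5,(proj('scene',p)-[240,130])*5)
```

```text
0.0 1 [409.90395937 352.65377352] [408.91889879 385.11423131]
0.0 -1 [408.07128682 299.26364671] [339.67105265 434.67180602]
0.01 1 [410.10090195 336.63470891] [409.12431257 368.95696541]
0.01 -1 [408.25269247 283.45015888] [339.4128485  418.51931295]
0.02 1 [410.29997897 320.44203187] [409.33246432 352.58433809]
0.02 -1 [408.43600438 267.47049882] [339.15113194 402.14709458]
```

Call:
{"api": "move_arm", "payload": {"series": [[0.4, 0, 0, -0.05, 0, 0, 0], [0.25, 0, 0, 0, 0, 0, 0], [0, 0, 0, 0, 0, 0, 0], [0, 0, 0, 0, 0, 0, 0], [0, 0, 0, 0, 0, 0, 0], [0, 0, 0, 0, 0, 0, 0]]}}

```text
time_s: 9.48
tool_pos: [0.5626, 0.0284, -0.0105]
ee_rot: [[-0.95, -0.311, 0.002], [-0.311, 0.95, -0.0], [-0.002, -0.001, -1.0]]
wrist_force: [-0.4, -0.1, -0.5]
width: 0.0002
```

```bash
python3 look.py w7;python3 - <<'E'
import cv2
im=cv2.imread('pics/w7.png')
cv2.imwrite('pics/w7z.png',cv2.resize(im[185:345,240:400],None,fx=5,fy=5,interpolation=cv2.INTER_CUBIC)[:600])
E
```

```text
9.475 [ 0.5626  0.0284 -0.0105] [-0.274   0.6478  0.2098  1.9533 -0.2371  0.5621  1.9824]
```

View pics/w7z.png

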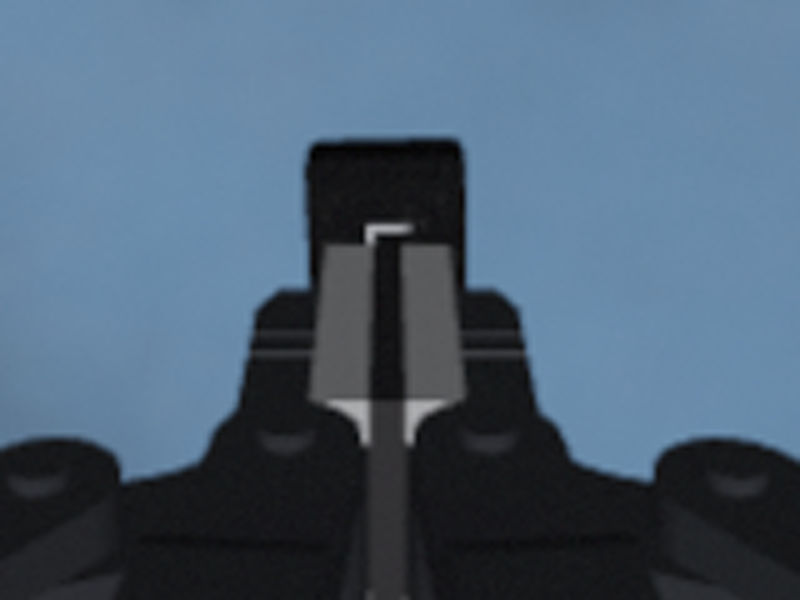

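Call:
{"api": "move_arm", "payload": {"series": [[0.4, 0, 0, 0, 0, 0, 0], [0.4, 0, 0, 0, 0, 0, 0], [0.4, 0, 0, 0.1, 0, 0, 0], [0.4, 0, 0, 0.05, 0, 0, 0]]}}

```text
time_s: 10.02
tool_pos: [0.5625, 0.0284, -0.0154]
ee_rot: [[-0.951, -0.311, 0.002], [-0.311, 0.951, -0.0], [-0.001, -0.001, -1.0]]
wrist_force: [0.4, -0.8, 0.1]
width: 0.0339
```

Call:
{"api": "move_arm", "payload": {"series": [[0.4, 0, 0, 0.06, 0, 0, 0], [0.2, 0, 0, 0.02, 0, 0, 0], [0, 0, 0, 0.02, 0, 0, 0], [0, 0, 0, 0.02, 0, 0, 0], [0, 0, 0, 0.01, 0, 0, 0], [0, 0, 0, 0, 0, 0, 0]]}}

```text
time_s: 10.78
tool_pos: [0.5624, 0.0284, -0.0179]
ee_rot: [[-0.951, -0.31, 0.001], [-0.31, 0.951, 0.0], [-0.001, 0.0, -1.0]]
wrist_force: [-0.9, 0.2, 0.3]
width: 0.0156
```

```bash
python3 look.py w8;python3 - <<'E'
import cv2
im=cv2.imread('pics/w8.png')
cv2.imwrite('pics/w8z.png',cv2.resize(im[185:345,240:400],None,fx=5,fy=5,interpolation=cv2.INTER_CUBIC)[:600])
E
```

```text
10.775 [ 0.5624  0.0284 -0.0179] [-0.2694  0.6607  0.2046  1.9533 -0.2415  0.5499  1.9863]
```

View pics/w8z.png

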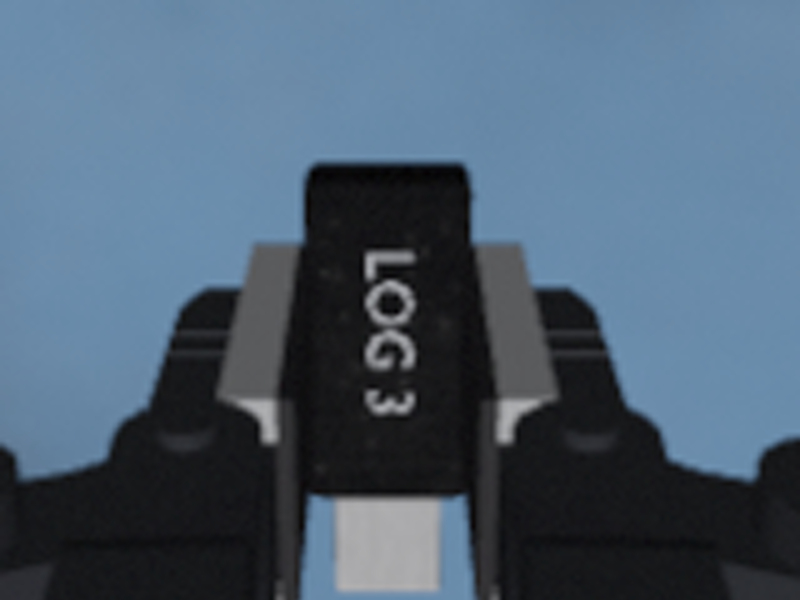

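Gripped at the third try; earlier both closings went over the top. The pad's near edge sits about 10 mm from the stick's tail where 8 mm would be centred, so I'll regrip 1.8 mm further toward the tail.

Call:
{"api": "move_arm", "payload": {"series": [[0.3, 0, 0, 0, 0, 0, 0], [0.35, 0, 0, 0, 0, 0, 0], [0.35, 0.06, 0, 0.01, 0, 0, 0.03], [0.35, 0, 0, 0.02, 0, 0, 0], [0, 0, 0, 0.02, 0, 0, 0], [0, 0, 0, 0.01, 0, 0, 0], [0, 0, 0, 0.01, 0, 0, 0], [0, 0, 0, 0, 0, 0, 0]]}}

```text
time_s: 11.82
tool_pos: [0.5611, 0.0278, -0.0191]
ee_rot: [[-0.952, -0.305, 0.002], [-0.305, 0.952, 0.001], [-0.002, 0.0, -1.0]]
wrist_force: [-0.5, -0.1, 2.6]
width: 0.0159
```

```bash
python3 look.py w9;python3 - <<'E'
import cv2
im=cv2.imread('pics/w9.png')
cv2.imwrite('pics/w9z.png',cv2.resize(im[185:345,240:400],None,fx=5,fy=5,interpolation=cv2.INTER_CUBIC)[:600])
E
```

```text
11.825 [ 0.5611  0.0278 -0.0191] [-0.2686  0.6613  0.2045  1.957  -0.2441  0.5451  1.9841]
```

View pics/w9z.png

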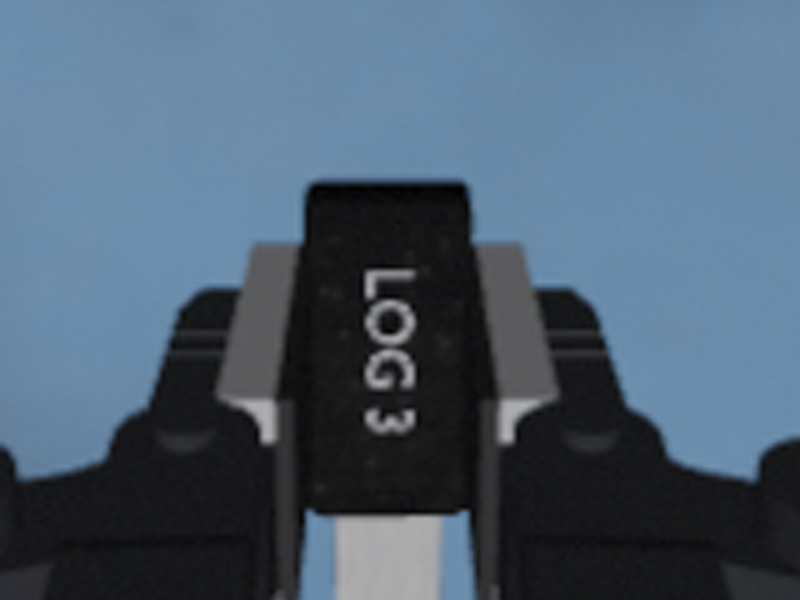

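Now the pads are centred on the case. The 2.6 N contact at TCP z = -0.019 puts the tips about 19 mm behind the TCP, with the stick's bottom at tip level. Lifting and moving over the nest.

Call:
{"api": "move_arm", "payload": {"series": [[0, 0, 0, -0.6, 0, 0, 0], [0, 0, 0, -1, 0, 0, 0], [0, 0, 0, -1, 0, 0, 0.5], [0, 0, 0, -1, 0, 0, 0.5], [0, 0, 0.8, -1, 0, 0, 0.6], [0, 0, 1, -0.4, 0, 0, 0], [0, 0, 1, 0, 0, 0, 0], [0, 0, 1, 0, 0, 0, 0], [0, 0, 0.6, 0, 0, 0, 0], [0, 0, 0, 0, 0, 0, 0]]}}

```text
time_s: 13.12
tool_pos: [0.5576, 0.1625, 0.1446]
ee_rot: [[-1.0, -0.018, 0.011], [-0.018, 1.0, 0.004], [-0.011, 0.004, -1.0]]
wrist_force: [-0.5, -0.7, -0.7]
width: 0.0159
```

```bash
python3 look.py w10 nest nest_plug stick_mid; python3 -c "
from h import *
s=manip.get_state();print(s['width'])"
```

```text
13.125 [0.5576 0.1625 0.1446] [-0.6125  0.4322  0.3463  1.8631 -0.1887  0.8666  1.4143]
nest [([452.0, 188.5], 0.97)]
nest_plug [([450.5, 185.2], 0.69)]
stick_mid [([314.1, 260.0], 0.67), ([501.6, 201.5], 0.41)]
0.016014869888783367
```

View pics/w10.png

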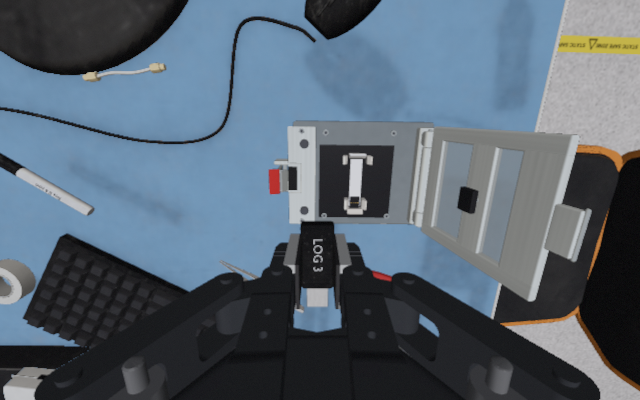

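The stick is held. The nest is at (357,182) and stands nearly upright in the view, with the catch at (275,181).

Run:
```python
import cv2
im=cv2.imread('pics/w10.png')
cv2.imwrite('pics/w10z.png',cv2.resize(im[115:230,285:435],None,fx=5,fy=5,interpolation=cv2.INTER_CUBIC))
```

```text
(no output)
```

View pics/w10z.png

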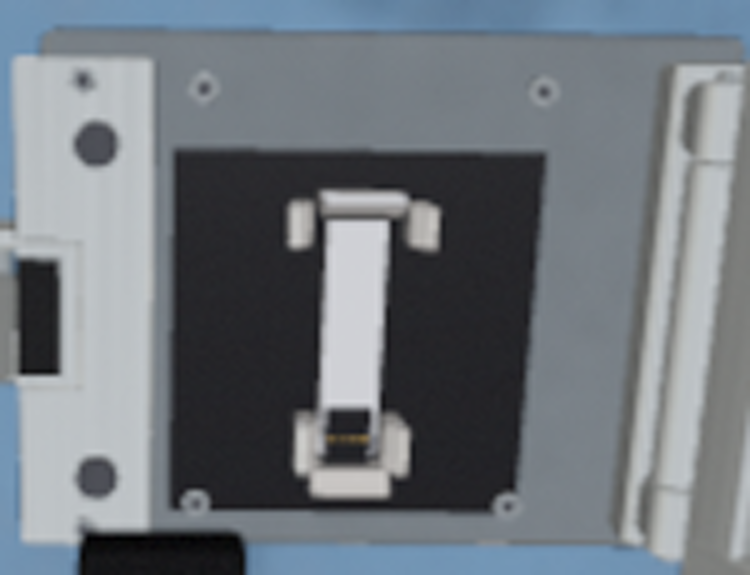

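```bash
cat > nest.py <<'E'
from h import *
np.set_printoptions(precision=4,suppress=True)
s=manip.get_state();R=np.array(s['ee_rot']);t=np.array(s['tool_pos'])
Z=lambda x,y,z:ray('wrist',[285+x/5,115+y/5],z,s)
ang=lambda a,b:np.degrees(np.arctan2(b[1]-a[1],b[0]-a[0]))
q=[Z(x,y,.02) for x,y in ((175,150),(546,152),(517,510),(170,510))]
print('black',np.mean(q,0),[np.linalg.norm(q[i]-q[i-1]).round(4) for i in range(4)],'x ang',ang(q[0],q[1]),ang(q[3],q[2]),'-y ang',ang(q[0],q[3]),ang(q[1],q[2]))
a=(Z(328,222,.023)+Z(389,222,.023))/2;b=(Z(320,408,.023)+Z(380,408,.023))/2
print('rib',a,b,ang(a,b),'w',np.linalg.norm(Z(328,222,.023)-Z(389,222,.023)))
print('screws',ang(Z(203,88,.02),Z(543,91,.02)),'edge',ang(Z(48,32,.02),Z(740,40,.02)))
# wall tops z .032: tail wall top inner edge, plug wall
c=(Z(320,214,.030)+Z(405,214,.030))/2; d=(Z(312,468,.032)+Z(390,468,.032))/2
print('tailwall in',c,'plugwall in',d,'L',np.linalg.norm(d-c),ang(c,d))
sl,sr=(Z(302,225,.03)),(Z(425,225,.03)); print('side walls mid',(sl+sr)/2)
pl,pr=(Z(304,445,.03)),(Z(400,445,.03)); print('plug side mid',(pl+pr)/2,ang((sl+sr)/2,(pl+pr)/2))
E
python3 nest.py
```

```text
black [0.5533 0.2005 0.02  ] [np.float64(0.0778), np.float64(0.0754), np.float64(0.0775), np.float64(0.0761)] x ang 90.44094368286046 90.7168518027866 -y ang 0.1285043237548817 0.6267772911958077
rib [0.5284 0.2002 0.023 ] [0.568  0.2005 0.023 ] 0.4934488897513377 w 0.01244452644569018
screws 90.25770453362082 edge 90.11578414159263
tailwall in [0.5258 0.1999 0.03  ] plugwall in [0.5783 0.2001 0.032 ] L 0.05258846213218951 0.23791094184546918
side walls mid [0.528  0.2002 0.03  ]
plug side mid [0.574  0.2004 0.03  ] 0.1779270616612559
```

```bash
cat > held.py <<'E'
import sys
from h import *
np.set_printoptions(precision=4,suppress=True)
def toolray(px,zt):
    i=vision.camera_info('wrist');T=np.array(i['tool_from_camera'])
    d=T[:3,:3]@np.array([(px[0]-i['cx'])/i['fx'],(px[1]-i['cy'])/i['fy'],1]);o=T[:3,3];return o+d*(zt-o[2])/d[2]
if __name__=='__main__':
    im=cv2.imread(sys.argv[1]);cv2.imwrite(sys.argv[2],cv2.resize(im[205:325,270:370],None,fx=6,fy=6,interpolation=cv2.INTER_CUBIC)[:600])
E
python3 held.py pics/w10.png pics/w10h.png
python3 - <<'E'
from held import *
for zt in (-.027,-.024):
  for r,(l,rr) in ((221.5,(301.5,333.5)),(288,(301,333))): print(zt,r,toolray([l,r],zt),toolray([rr,r],zt))
E
```

```text
-0.027 221.5 [ 0.0189 -0.0077 -0.027 ] [ 0.0189  0.009  -0.027 ]
-0.027 288 [-0.0207 -0.0086 -0.027 ] [-0.0207  0.0093 -0.027 ]
-0.024 221.5 [ 0.0178 -0.0079 -0.024 ] [ 0.0178  0.0091 -0.024 ]
-0.024 288 [-0.0228 -0.0088 -0.024 ] [-0.0228  0.0095 -0.024 ]
```

View pics/w10h.png

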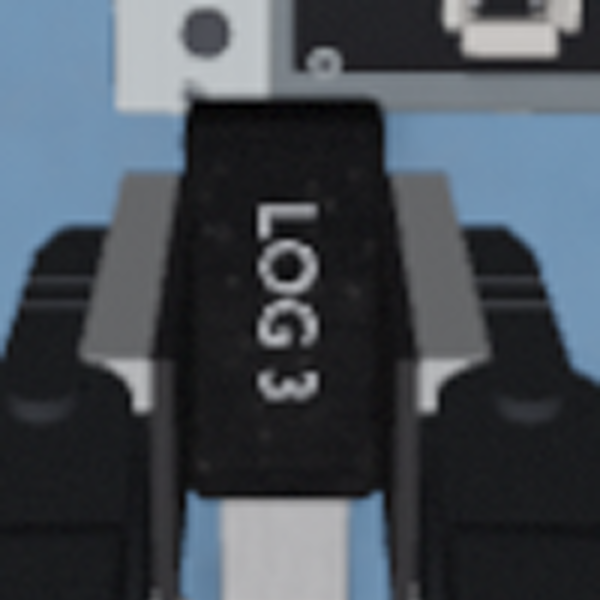

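Call:
{"api": "move_arm", "payload": {"series": [[0, 0.2, 0.6, 0, 0.02, 0.06, 0.06], [0, 0.2, 0.6, 0.4, 0, 0, 0], [0, 0, 0.05, 0.8, 0, 0, 0], [0, 0, 0, 0.8, 0, 0, 0], [0, 0, 0, 0.6, 0, 0, 0], [0, 0, 0, 0, 0, 0, 0]]}}

```text
time_s: 14.08
tool_pos: [0.5446, 0.1939, 0.0611]
ee_rot: [[-1.0, 0.003, -0.002], [0.003, 1.0, -0.003], [0.002, -0.003, -1.0]]
wrist_force: [-0.8, -0.5, 0.1]
width: 0.0161
```

```bash
python3 look.py w11 nest
python3 - <<'E'
import cv2
im=cv2.imread('pics/w11.png')
cv2.imwrite('pics/w11z.png',cv2.resize(im[150:300,240:400],None,fx=5,fy=5,interpolation=cv2.INTER_CUBIC)[:600])
E
```

```text
14.075 [0.5446 0.1939 0.0611] [-0.6372  0.555   0.3059  1.9021 -0.239   0.7229  1.3738]
nest [([482.0, 226.2], 0.67)]
```

View pics/w11z.png

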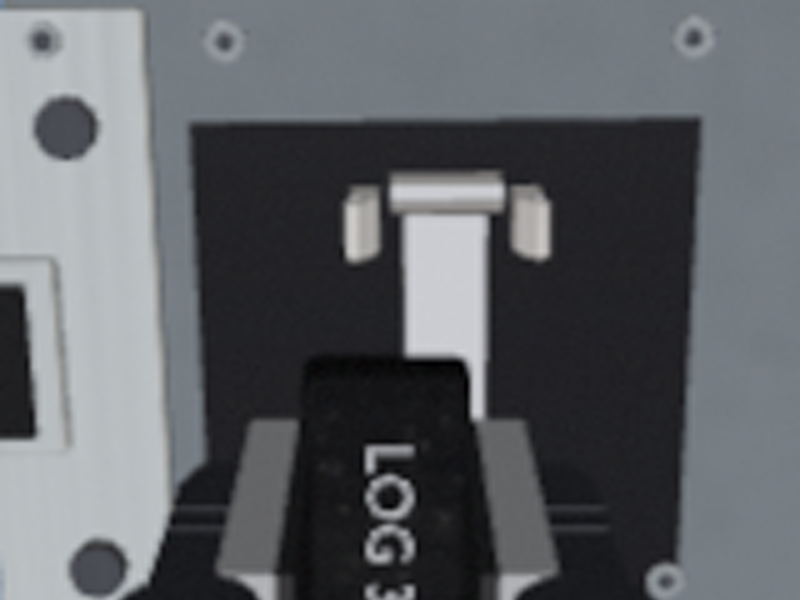

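Run:
```python
from held import *
s=manip.get_state();R=np.array(s['ee_rot']);t=np.array(s['tool_pos'])
Z=lambda x,y,z:ray('wrist',[240+x/5,150+y/5],z,s)
ang=lambda a,b:np.degrees(np.arctan2(b[1]-a[1],b[0]-a[0]))
print('patch ang',ang(Z(190,124,.02),Z(702,118,.02)),'screws',ang(Z(223,42,.02),Z(694,38,.02)),'left edge',ang(Z(190,124,.02),Z(208,460,.02)),'right',ang(Z(702,118,.02),Z(680,540,.02)))
print('rib mid',(Z(402,220,.023)+Z(488,220,.023))/2,(Z(404,350,.023)+Z(488,350,.023))/2)
print('side walls top inner mid',(Z(380,195,.032)+Z(512,195,.032))/2,np.linalg.norm(Z(380,195,.032)-Z(512,195,.032)), 'at23',np.linalg.norm(Z(380,260,.023)-Z(514,260,.023)),(Z(380,260,.023)+Z(514,260,.023))/2)
print('tail wall bottom edge',Z(445,212,.023),Z(445,174,.032),Z(445,186,.032))
for zt in (-.027,-.029): print('stick tail tool',toolray([240+304/5,150+362/5],zt),toolray([240+468/5,150+362/5],zt))
```

```text
patch ang 90.50492203070884 screws 90.30035341036407 left edge 0.5787400513165295 right 0.48735685167094916
rib mid [0.5304 0.2037 0.023 ] [0.5513 0.204  0.023 ]
side walls top inner mid [0.5242 0.2034 0.032 ] 0.018917146998783118 at23 0.020370541247740067 [0.5367 0.204  0.023 ]
tail wall bottom edge [0.5292 0.2036 0.023 ] [0.5212 0.2032 0.032 ] [0.5229 0.2032 0.032 ]
stick tail tool [ 0.0184 -0.008  -0.027 ] [ 0.0184  0.009  -0.027 ]
stick tail tool [ 0.0192 -0.0079 -0.029 ] [ 0.0192  0.0089 -0.029 ]
```

Call:
{"api": "move_arm", "payload": {"series": [[0, -0.06, 0.32, 0, 0, 0, -0.06], [0, 0, 0, 0.5, 0, 0, 0], [0, 0, 0, 0.35, 0, 0, 0], [0, 0, 0, 0, 0, 0, 0]]}}

```text
time_s: 14.68
tool_pos: [0.5493, 0.2055, 0.0375]
ee_rot: [[-1.0, -0.008, 0.004], [-0.008, 1.0, 0.0], [-0.004, 0.0, -1.0]]
wrist_force: [0.2, 0.3, 0.2]
width: 0.0157
```

```bash
python3 look.py w12
python3 - <<'E'
import cv2
im=cv2.imread('pics/w12.png')
cv2.imwrite('pics/w12z.png',cv2.resize(im[150:270,250:390],None,fx=5,fy=5,interpolation=cv2.INTER_CUBIC)[:600])
from h import *
s,im=snap('scene','scene3');cv2.imwrite('pics/scene3z.png',cv2.resize(im[110:230,310:460,::-1],None,fx=5,fy=5,interpolation=cv2.INTER_CUBIC))
E
```

```text
14.675 [0.5493 0.2055 0.0375] [-0.6361  0.5994  0.2875  1.8936 -0.2549  0.6799  1.3817]
```

View pics/w12z.png

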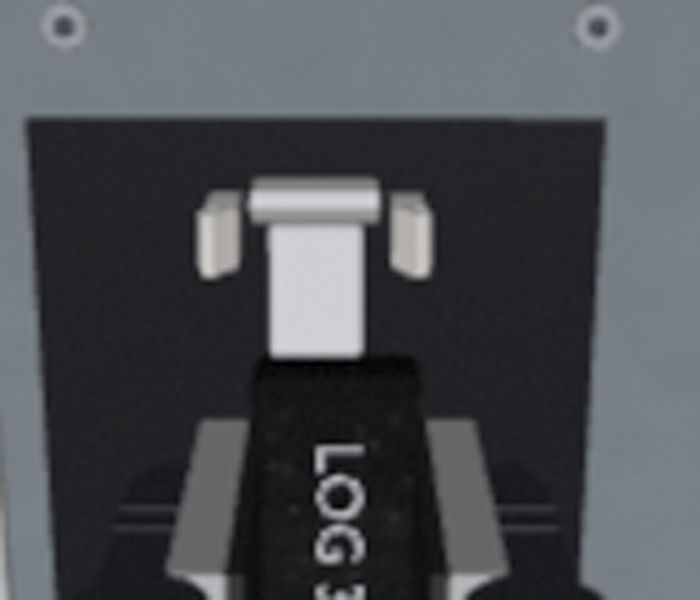

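View pics/scene3z.png

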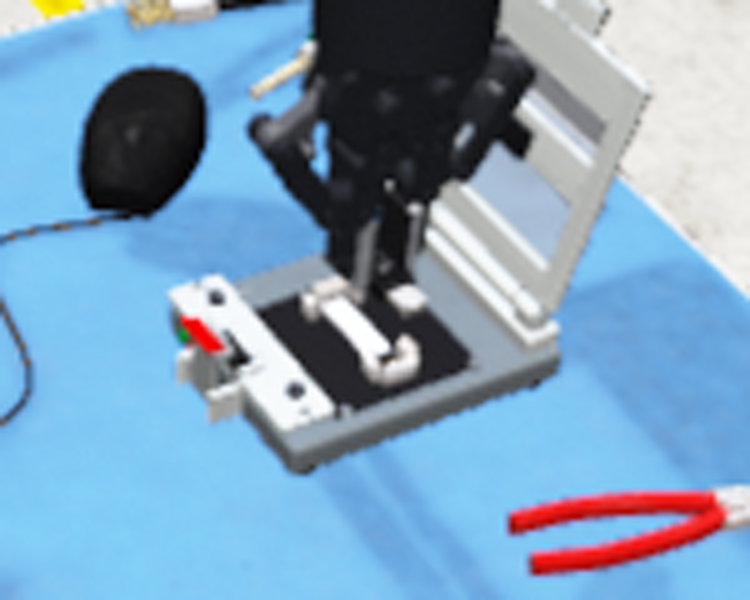

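Run:
```python
from held import *
s=manip.get_state();R=np.array(s['ee_rot']);t=np.array(s['tool_pos'])
Z=lambda x,y,z:ray('wrist',[250+x/5,150+y/5],z,s)
ang=lambda a,b:np.degrees(np.arctan2(b[1]-a[1],b[0]-a[0]))
print('patch ang',ang(Z(27,119,.02),Z(605,120,.02)),ang(Z(27,119,.02),Z(50,500,.02)),ang(Z(605,120,.02),Z(582,500,.02)),'screws',ang(Z(64,25,.02),Z(598,26,.02)))
print('patch tail edge mid',Z(317,119,.02), 'rib mid',(Z(268,230,.023)+Z(365,230,.023))/2,(Z(268,345,.023)+Z(365,345,.023))/2)
print('side walls',(Z(241,195,.032)+Z(391,195,.032))/2,(Z(241,270,.023)+Z(391,270,.023))/2)
print('tail wall flare bottom',Z(317,222,.029),Z(317,222,.032),Z(317,222,.023))
for zt in (-.027,-.029): print('stick tail tool',toolray([250+252/5,150+361/5],zt),toolray([250+420/5,150+361/5],zt))
```

```text
patch ang 90.34407900483303 0.258732076571216 0.17378652327400093 screws 90.33653851321007
patch tail edge mid [0.5147 0.2032 0.02  ] rib mid [0.5291 0.2032 0.023 ] [0.5453 0.2033 0.023 ]
side walls [0.522  0.2032 0.032 ] [0.5347 0.2032 0.023 ]
tail wall flare bottom [0.5263 0.2033 0.029 ] [0.5255 0.2034 0.032 ] [0.528  0.2033 0.023 ]
stick tail tool [ 0.0185 -0.0082 -0.027 ] [ 0.0185  0.0092 -0.027 ]
stick tail tool [ 0.0193 -0.0081 -0.029 ] [ 0.0193  0.0091 -0.029 ]
```

Call:
{"api": "move_arm", "payload": {"series": [[0, 0.12, -0.09, 0.2, 0, 0.02, 0], [0, 0, 0, 0.3, 0, 0, 0], [0, 0, 0, 0.13, 0, 0, 0], [0, 0, 0, 0, 0, 0, 0]]}}

```text
time_s: 15.28
tool_pos: [0.5463, 0.2023, 0.0184]
ee_rot: [[-1.0, -0.007, 0.002], [-0.007, 1.0, 0.001], [-0.002, 0.001, -1.0]]
wrist_force: [0.7, 0.6, 0.5]
width: 0.0158
```

```bash
python3 look.py w13
python3 - <<'E'
import cv2
im=cv2.imread('pics/w13.png')
cv2.imwrite('pics/w13z.png',cv2.resize(im[150:270,250:390],None,fx=5,fy=5,interpolation=cv2.INTER_CUBIC)[:600])
E
```

```text
15.275 [0.5463 0.2023 0.0184] [-0.623   0.6257  0.2748  1.9057 -0.2679  0.6434  1.3957]
```

View pics/w13z.png

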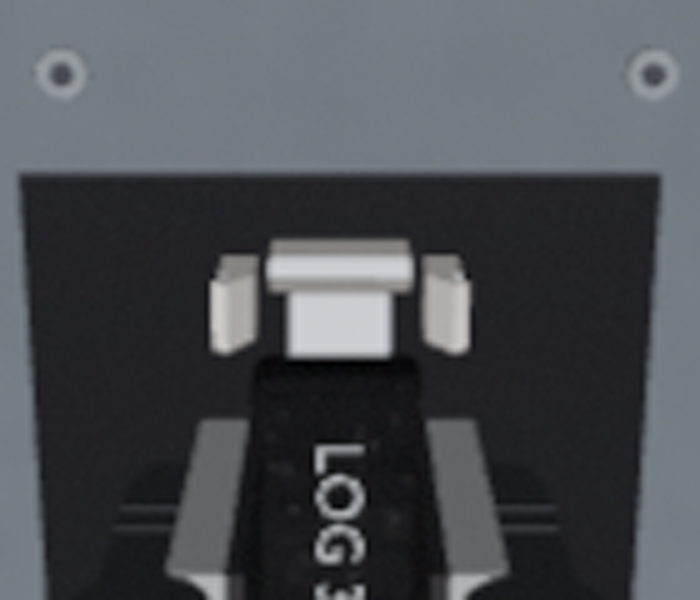

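Run:
```python
from held import *
s=manip.get_state();R=np.array(s['ee_rot']);t=np.array(s['tool_pos'])
Z=lambda x,y,z:R.T@(ray('wrist',[250+x/5,150+y/5],z,s)-t)*1000
print('patch corners',Z(20,174,.02),Z(660,174,.02))
print('rib mid',(Z(287,320,.023)+Z(392,320,.023))/2)
print('side walls',(Z(258,260,.032)+Z(423,260,.032))/2,(Z(258,345,.023)+Z(423,345,.023))/2)
print('tail wall flare bottom',Z(340,291,.029),Z(340,265,.032))
for zt in (-.027,-.029): print('stick tail tool',toolray([250+252/5,150+361/5],zt),toolray([250+420/5,150+361/5],zt))
```

```text
patch corners [ 32.4913 -37.0695  -1.5456] [32.4736 38.9865 -1.4838]
rib mid [15.1657  0.9049 -4.4746]
side walls [ 25.4223   0.9902 -13.4983] [11.9666  1.0279 -4.4671]
tail wall flare bottom [ 20.792    0.9455 -10.4876] [ 24.8366   0.9348 -13.497 ]
stick tail tool [ 0.0185 -0.0082 -0.027 ] [ 0.0185  0.0092 -0.027 ]
stick tail tool [ 0.0193 -0.0081 -0.029 ] [ 0.0193  0.0091 -0.029 ]
```

Call:
{"api": "move_arm", "payload": {"series": [[0, 0.03, 0.015, 0.15, 0, 0, 0], [0, 0, 0, 0.12, 0, 0, 0], [0, 0, 0, 0.03, 0, 0, 0]]}}

```text
time_s: 15.7
tool_pos: [0.5458, 0.203, 0.0093]
ee_rot: [[-1.0, -0.008, 0.003], [-0.008, 1.0, 0.001], [-0.003, 0.001, -1.0]]
wrist_force: [0.3, 0.0, 0.1]
width: 0.0161
```

```bash
python3 look.py w14
python3 - <<'E'
import cv2
im=cv2.imread('pics/w14.png')
cv2.imwrite('pics/w14z.png',cv2.resize(im[170:290,250:390],None,fx=5,fy=5,interpolation=cv2.INTER_CUBIC)[:600])
E
```

```text
15.7 [0.5458 0.203  0.0093] [-0.6199  0.6397  0.2686  1.9084 -0.2739  0.6254  1.3993]
```

View pics/w14z.png

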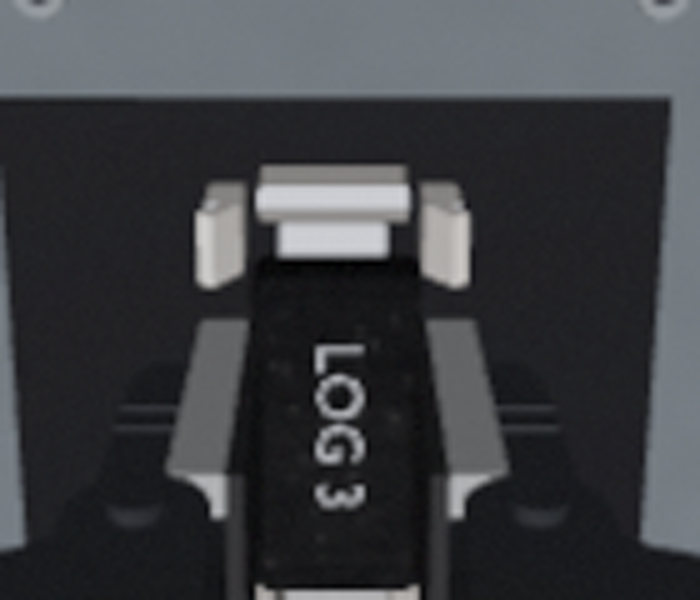

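Call:
{"api": "move_arm", "payload": {"series": [[0, 0.01, -0.01, 0.1, 0, 0, 0], [0, 0, 0, 0.05, 0, 0, 0]]}}

```text
time_s: 16.0
tool_pos: [0.5457, 0.2028, 0.0047]
ee_rot: [[-1.0, -0.008, 0.003], [-0.008, 1.0, 0.001], [-0.003, 0.001, -1.0]]
wrist_force: [0.7, 0.0, 0.6]
width: 0.0162
```

```bash
python3 look.py w15
python3 - <<'E'
import cv2
im=cv2.imread('pics/w15.png')
cv2.imwrite('pics/w15z.png',cv2.resize(im[170:290,250:390],None,fx=5,fy=5,interpolation=cv2.INTER_CUBIC)[:600])
from held import *
s=manip.get_state();print(s['wrist_force'])
E
```

```text
16.0 [0.5457 0.2028 0.0047] [-0.6172  0.6469  0.2654  1.9097 -0.2768  0.6165  1.4021]
[0.4185 0.0511 0.4358]
```

View pics/w15z.png

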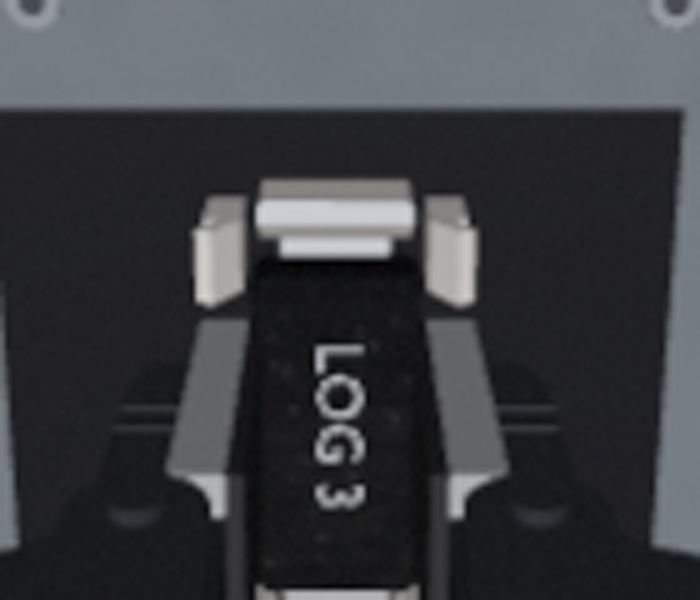

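Call:
{"api": "move_arm", "payload": {"series": [[0, 0.025, 0, 0.05, 0, 0, 0], [0, 0, 0, 0.03, 0, 0, 0]]}}

```text
time_s: 16.3
tool_pos: [0.5455, 0.2028, 0.0038]
ee_rot: [[-1.0, -0.007, 0.004], [-0.007, 1.0, 0.002], [-0.004, 0.002, -1.0]]
wrist_force: [-4.1, -2.1, 9.6]
width: 0.0162
```

```bash
python3 look.py w16
python3 - <<'E'
import cv2
im=cv2.imread('pics/w16.png')
cv2.imwrite('pics/w16z.png',cv2.resize(im[170:290,250:390],None,fx=5,fy=5,interpolation=cv2.INTER_CUBIC)[:600])
from h import *
s,im=snap('scene','scene4');cv2.imwrite('pics/scene4z.png',cv2.resize(im[130:210,340:440,::-1],None,fx=7,fy=7,interpolation=cv2.INTER_CUBIC))
s=manip.get_state();print(s['wrist_force'])
E
```

```text
16.3 [0.5455 0.2028 0.0038] [-0.6164  0.6479  0.2643  1.9107 -0.278   0.6138  1.4029]
[-2.67777539 -1.34393323  8.5742451 ]
```

View pics/w16z.png

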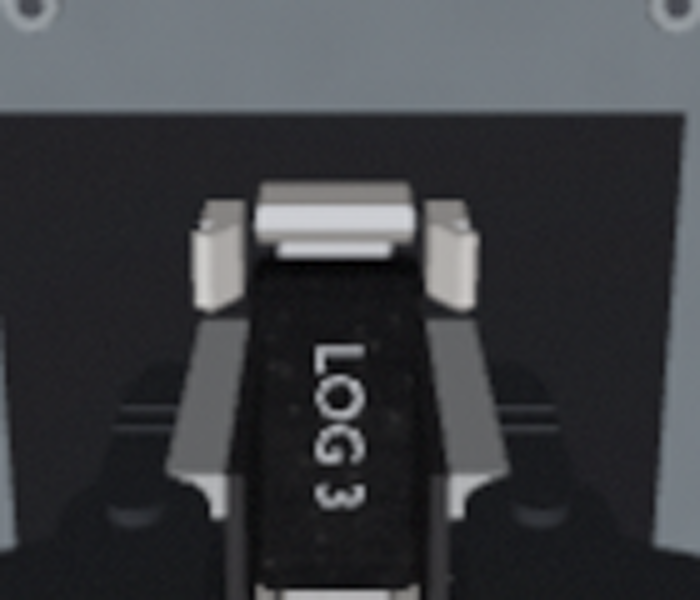

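View pics/scene4z.png

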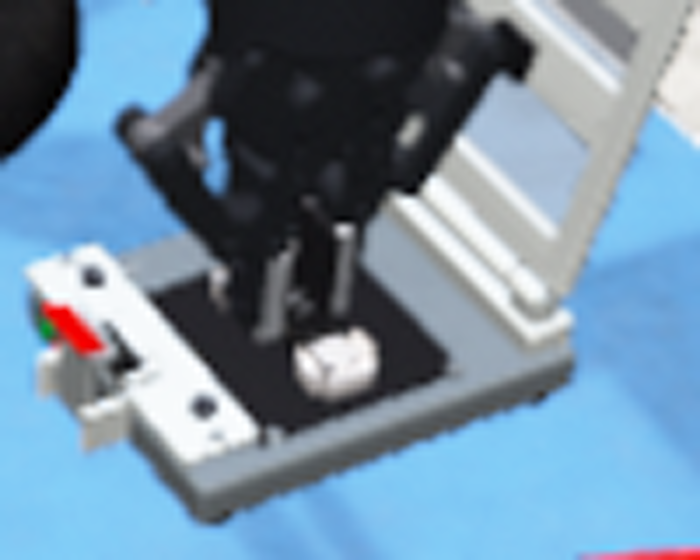

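The 9.6 N upward with -4 N along x, and a strip of rib still showing at the tail, suggest the plug tip is riding on the end flare. I'll back up a little, shift toward the tail and go down again.

Call:
{"api": "move_arm", "payload": {"series": [[0, 0.02, 0, -0.06, 0, 0, 0], [0, 0.03, 0, 0, 0, 0, 0], [0, 0, 0, 0.05, 0, 0, 0], [0, 0, 0, 0.03, 0, 0, 0]]}}

```text
time_s: 16.9
tool_pos: [0.5441, 0.203, 0.0038]
ee_rot: [[-1.0, -0.008, 0.004], [-0.007, 1.0, 0.003], [-0.004, 0.003, -1.0]]
wrist_force: [-3.1, -0.8, 12.1]
width: 0.0155
```

```bash
python3 look.py w17
python3 - <<'E'
import cv2
im=cv2.imread('pics/w17.png')
cv2.imwrite('pics/w17z.png',cv2.resize(im[170:290,250:390],None,fx=5,fy=5,interpolation=cv2.INTER_CUBIC)[:600])
E
```

```text
16.9 [0.5441 0.203  0.0038] [-0.6173  0.6461  0.2638  1.9144 -0.2783  0.6113  1.4025]
```

View pics/w17z.png

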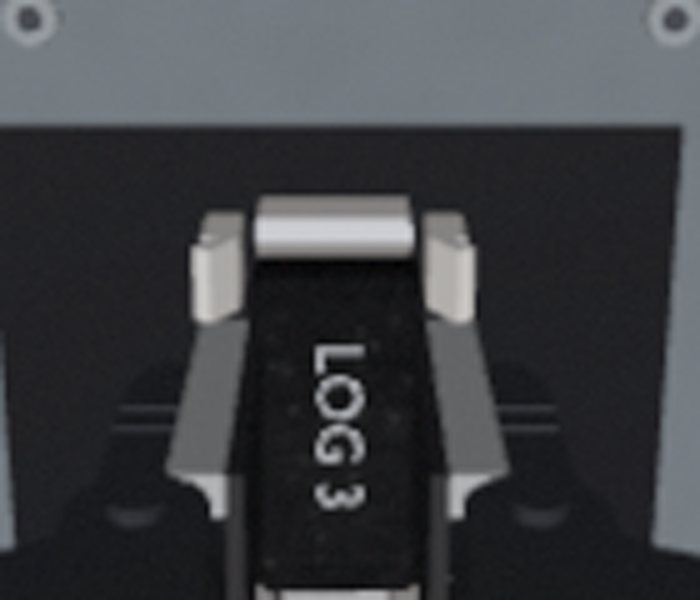

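Now the tail sits against the end wall with no rib showing, and the height is the same, so the stick appears to be home on the rib. I'll release and check.

Call:
{"api": "move_arm", "payload": {"series": [[0, 0, 0, -0.01, 0, 0, 0], [0.4, 0, 0, 0, 0, 0, 0], [0.4, 0, 0, 0, 0, 0, 0], [0.4, 0, 0, -0.2, 0, 0, 0], [0.4, 0, 0, -0.6, 0, 0, 0], [0.4, 0, 0, -1, 0, 0, 0], [0.4, 0.3, 0, -1, 0, 0, 0], [0.4, 0.6, 0, -0.8, 0, 0, 0], [0.4, 0, 0, 0, 0, 0, 0]]}}

```text
time_s: 18.08
tool_pos: [0.5172, 0.2026, 0.1199]
ee_rot: [[-1.0, -0.007, 0.008], [-0.007, 1.0, 0.004], [-0.008, 0.004, -1.0]]
wrist_force: [-0.2, 0.0, -0.5]
width: 0.0342
```

```bash
python3 look.py w18 stick_mid nest lid_press lid_hinge
python3 - <<'E'
import cv2
im=cv2.imread('pics/w18.png')
cv2.imwrite('pics/w18z.png',cv2.resize(im[130:280,240:400],None,fx=5,fy=4,interpolation=cv2.INTER_CUBIC)[:600])
from h import *
s,im=snap('scene','scene5');cv2.imwrite('pics/scene5z.png',cv2.resize(im[130:210,340:440,::-1],None,fx=7,fy=7,interpolation=cv2.INTER_CUBIC))
E
```

```text
18.075 [0.5172 0.2026 0.1199] [-0.7012  0.4284  0.3356  1.9383 -0.1941  0.7968  1.3187]
stick_mid [([315.0, 227.4], 0.71)]
nest [([387.8, 225.3], 0.97)]
lid_press [([450.1, 241.3], 0.59)]
lid_hinge [([451.5, 246.2], 0.77), ([229.2, 229.2], 0.58)]
```

View pics/w18.png

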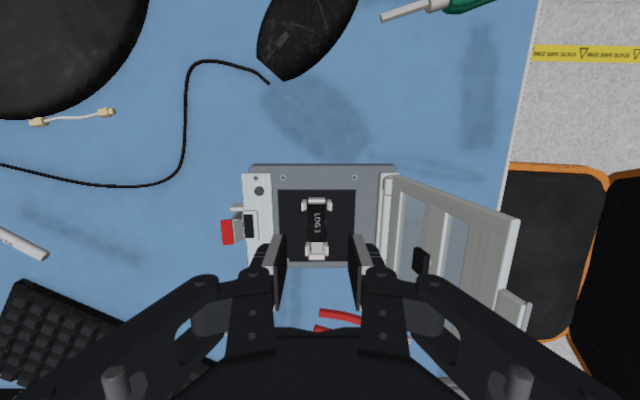

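View pics/w18z.png

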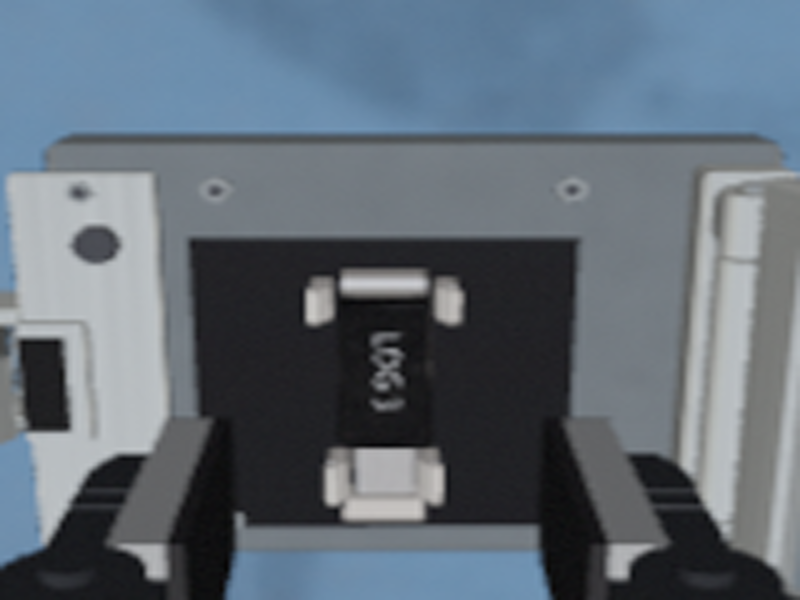

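View pics/scene5z.png

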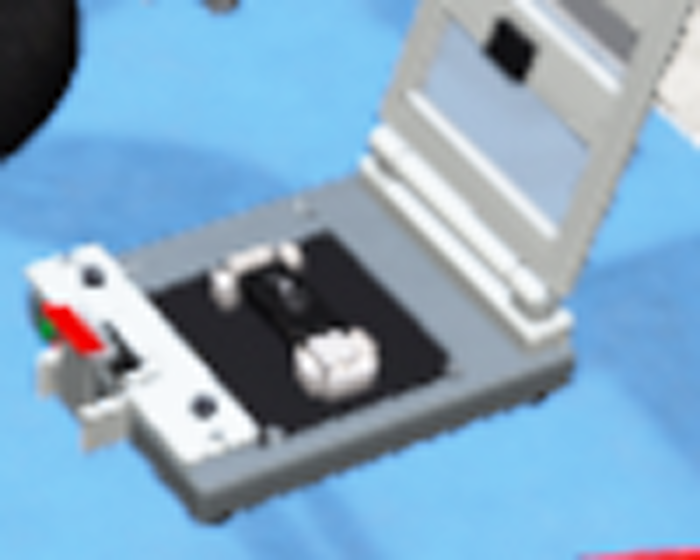

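The stick lies in the nest with its case between the walls and its plug in the narrow channel, and it looks flat in both views. Next is the lid: I'll work out the hinge position and lid angle.

Run:
```python
from h import *
np.set_printoptions(precision=4,suppress=True)
s=manip.get_state()
Z=lambda x,y,z:ray('wrist',[240+x/5,130+y/4],z,s)
print('deck right edge',Z(782,150,.02),'left',Z(45,150,.02),'barrel',Z(740,230,.042),Z(755,230,.042),'rib/stick',Z(385,300,.031),'catch plate',Z(8,175,.03))
im=cv2.imread('pics/w18.png');cv2.imwrite('pics/w18l.png',cv2.resize(im[160:350,370:550],None,fx=4,fy=3.1,interpolation=cv2.INTER_CUBIC))
im=cv2.imread('pics/scene5.png');cv2.imwrite('pics/scene5l.png',cv2.resize(im[90:200,370:450],None,fx=5,fy=5,interpolation=cv2.INTER_CUBIC))
yh=.2033+.06
for a in (1.7,1.8,1.9,2.0):
    for r in (.138,):
        x=.5455;y=yh-r*np.cos(a);z=.038+r*np.sin(a); p=[x-.006*0,y,z]; print(a,p,'scene',(proj('scene',p)-[370,90])*5,'wrist',(proj('wrist',p,s)-[370,160])*[4,3.1],'side',proj('side',p))
```

```text
deck right edge [0.4903 0.276  0.02  ] left [0.491  0.1379 0.02  ] barrel [0.5042 0.2638 0.042 ] [0.5042 0.2665 0.042 ] rib/stick [0.5241 0.2018 0.031 ] catch plate [0.495  0.1333 0.03  ]
1.7 [0.5455, np.float64(0.2810805402127824), np.float64(0.17484974384244067)] scene [246.963   99.8664] wrist [478.382  574.0302] side [280.4714 224.9363]
1.8 [0.5455, np.float64(0.294653889067646), np.float64(0.17239097306119094)] scene [272.6932  96.4777] wrist [581.9974 561.6244] side [277.8855 230.6982]
1.9 [0.5455, np.float64(0.30791396022716344), np.float64(0.1685894121008632)] scene [296.9984  95.9783] wrist [670.6599 543.0815] side [275.3324 237.0542]
2.0 [0.5455, np.float64(0.32072826344350563), np.float64(0.1634830449019441)] scene [319.6104  98.3169] wrist [742.2703 519.5735] side [272.8496 243.9321]
```

View pics/w18l.png

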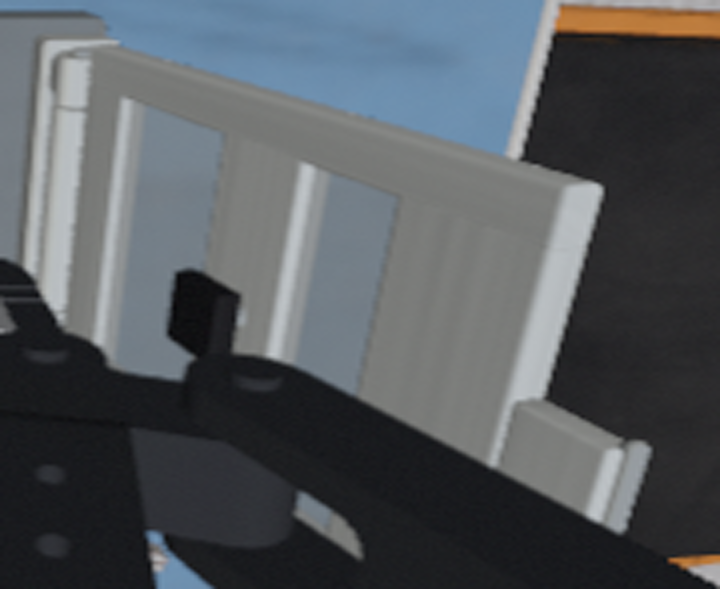

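View pics/scene5l.png

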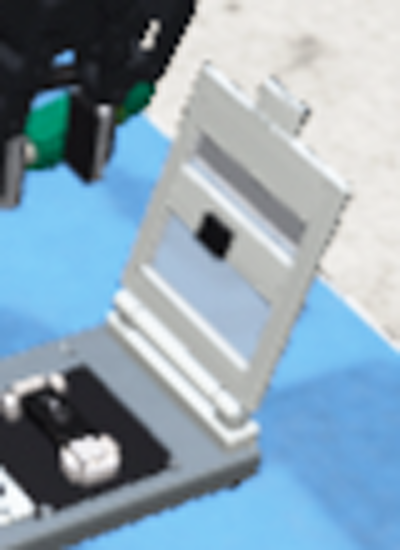

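Call:
{"api": "move_arm", "payload": {"series": [[0.2, 0, 0, -1, 0, 0, 0], [0, 0, 0, -1, 0, 0, 0], [0, -0.1, 0, -1, 0, 0, 0], [0, -0.3, 0.6, -0.1, 0, 0, 0], [0, -0.3, 1, 0, 0.02, 0.04, 0], [0, -0.2, 1, 0, 0, 0, 0], [0, 0, 1, 0, 0, 0, 0], [0, 0, 1, 0, 0, 0, 0], [0, 0, 1, 0, 0, 0, 0], [0, 0, 0, 0, 0, 0, 0]]}}

```text
time_s: 19.62
tool_pos: [0.544, 0.3707, 0.2002]
ee_rot: [[-1.0, -0.0, -0.017], [0.0, 1.0, -0.015], [0.017, -0.015, -1.0]]
wrist_force: [-0.2, 0.1, -0.2]
width: 0.0002
```

```bash
python3 look.py w19 lid_press
python3 - <<'E'
from h import *
snap('side','side6');snap('scene','scene6')
E
```

```text
19.625 [0.544  0.3707 0.2002] [-0.8782  0.5123  0.323   1.5899 -0.1734  1.0903  1.0606]
lid_press [([229.5, 200.3], 0.81)]
```

View pics/w19.png

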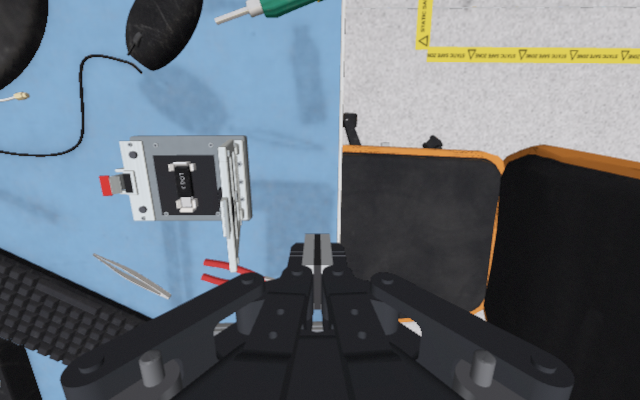

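View pics/side6.png

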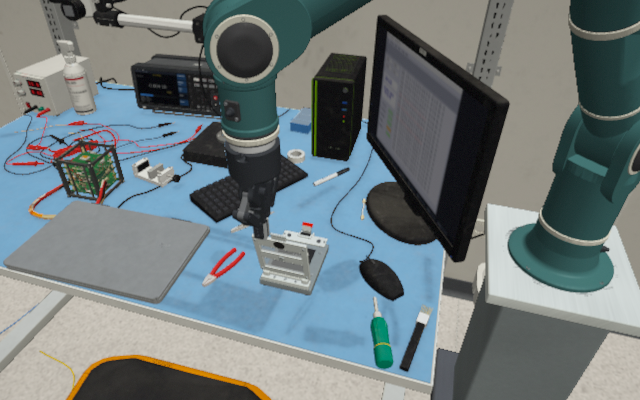

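The lid stands at left (columns 220–240), and the closed tips are at about (318,237), clear on the outer side. Next: descend behind the lid's tip.

Call:
{"api": "move_arm", "payload": {"series": [[0, -0.05, 0, 0.8, -0.08, -0.1, 0], [0, 0, 0, 0.8, 0, 0, 0], [0, 0, 0, 0.8, 0, 0, 0], [0, 0, 0, 0, 0, 0, 0]]}}

```text
time_s: 20.32
tool_pos: [0.5497, 0.3603, 0.1294]
ee_rot: [[-1.0, 0.014, 0.005], [0.014, 1.0, -0.001], [-0.005, -0.001, -1.0]]
wrist_force: [0.0, -0.4, 0.7]
width: 0.0
```

```bash
python3 look.py w20 lid_press
python3 - <<'E'
from h import *
s,im=snap('side','side7');cv2.imwrite('pics/side7z.png',cv2.resize(im[150:310,200:360,::-1],None,fx=3.7,fy=3.7,interpolation=cv2.INTER_CUBIC))
s,im=snap('scene','scene7');cv2.imwrite('pics/scene7z.png',cv2.resize(im[50:210,320:480,::-1],None,fx=3.7,fy=3.7,interpolation=cv2.INTER_CUBIC))
E
```

```text
20.325 [0.5497 0.3603 0.1294] [-0.854   0.5725  0.309   1.6701 -0.2025  0.927   1.087 ]
lid_press [([207.9, 212.3], 0.93), ([59.9, 196.7], 0.62)]
```

View pics/w20.png

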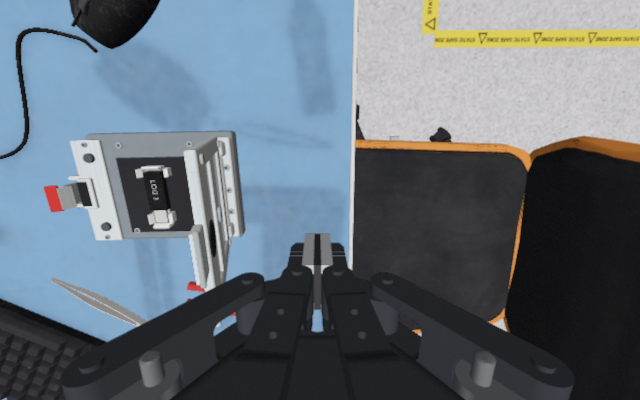

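View pics/side7z.png

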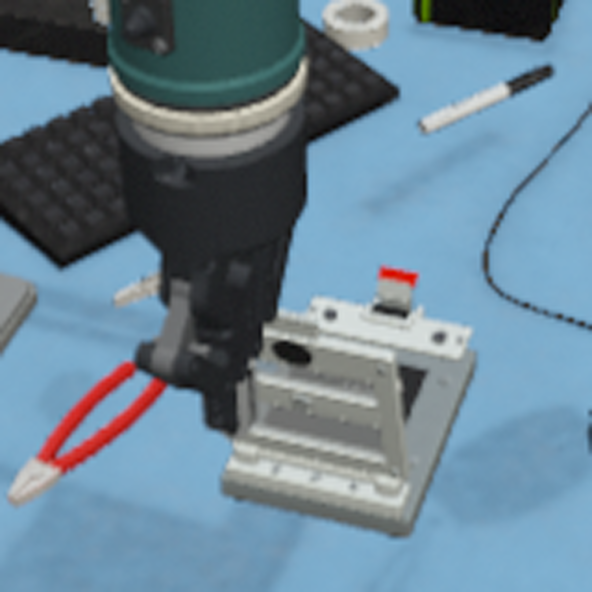

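View pics/scene7z.png

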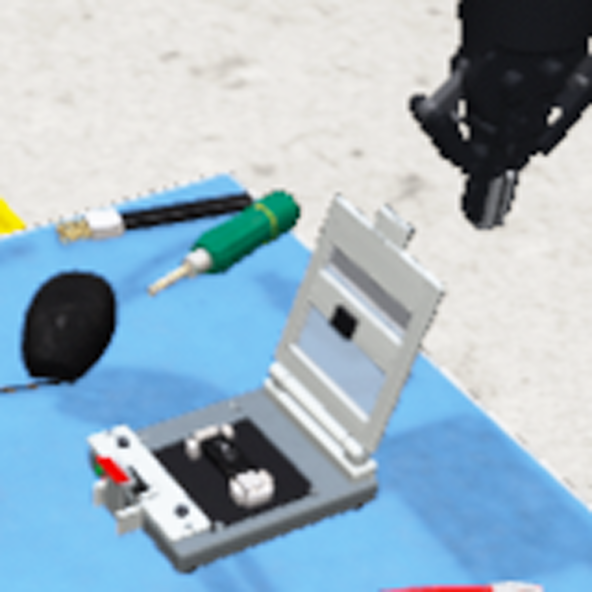

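Run:
```python
from h import *
np.set_printoptions(precision=4,suppress=True)
S=lambda x,y:('scene',(x/3.7+320,y/3.7+50),None); D=lambda x,y:('side',(x/3.7+200,y/3.7+150),None)
print('tip',tri([S(487,225),D(224,430)]))
print('tongue',tri([S(395,213),D(293,322)]))
print('lid corner L(+y_f? tail)',tri([S(340,198),D(388,355)]),'corner plug side',tri([S(443,290),D(268,325)]))
s=manip.get_state()
print('spot wrist', proj('wrist',[.5455,.2633+.11*.27+.004,.038+.106],s))
```

```text
tip [0.5514 0.3659 0.1505]
tongue [0.5387 0.3061 0.169 ]
lid corner L(+y_f? tail) [0.494  0.3004 0.1548] corner plug side [0.5707 0.3023 0.1466]
spot wrist [204.7348 234.6003]
```

Call:
{"api": "move_arm", "payload": {"series": [[0, 0.12, -0.5, 0, 0, 0.03, -0.1], [0, 0, -0.8, 0, 0, 0, 0], [0, 0, -0.5, 0, 0, 0, 0], [0, 0, 0, 0, 0, 0, 0]]}}

```text
time_s: 21.02
tool_pos: [0.5488, 0.304, 0.1349]
ee_rot: [[-1.0, -0.004, 0.008], [-0.004, 1.0, 0.005], [-0.008, 0.005, -1.0]]
wrist_force: [-0.5, -0.7, 0.2]
width: 0.0001
```

Call:
{"api": "move_arm", "payload": {"series": [[0, 0.1, -0.5, 0.2, 0, 0.04, 0], [0, 0, -0.4, 0, 0, 0, 0], [0, 0, 0, 0, 0, 0, 0]]}}

```text
time_s: 21.4
tool_pos: [0.5456, 0.276, 0.1283]
ee_rot: [[-1.0, -0.005, 0.0], [-0.005, 1.0, 0.006], [-0.0, 0.006, -1.0]]
wrist_force: [-0.1, -0.3, 0.2]
width: -0.0001
```

```bash
python3 look.py w21
python3 - <<'E'
from h import *
s,im=snap('scene','scene8');cv2.imwrite('pics/scene8z.png',cv2.resize(im[50:210,320:480,::-1],None,fx=3.7,fy=3.7,interpolation=cv2.INTER_CUBIC))
E
```

```text
21.4 [0.5456 0.276  0.1283] [-0.7552  0.5033  0.3112  1.7893 -0.2001  0.8766  1.2237]
```

View pics/scene8z.png

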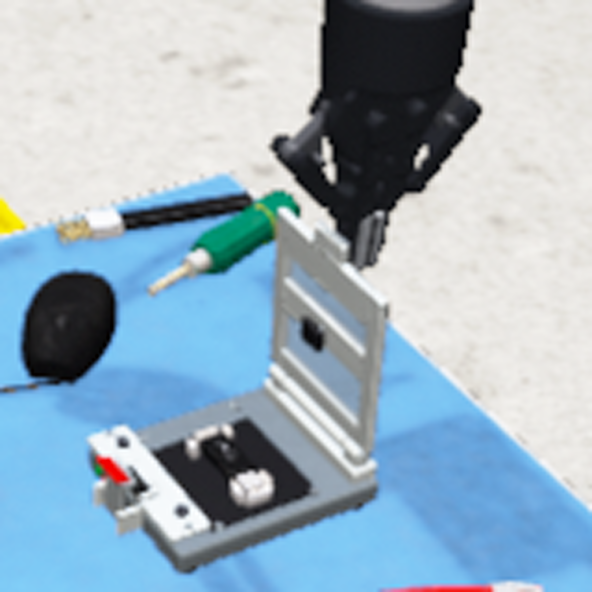

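View pics/w21.png

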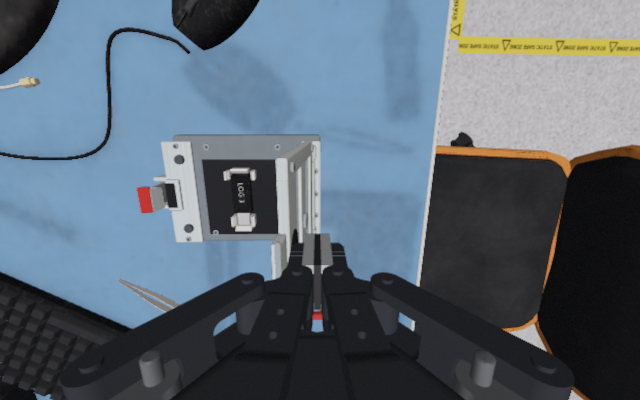

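The lid is following the finger and is now about upright. Carrying on along the arc.

Call:
{"api": "move_arm", "payload": {"series": [[0, 0, -0.6, 0.03, 0, 0, 0], [0, 0, -0.6, 0.12, 0, 0, 0], [0, 0, -0.6, 0.2, 0, 0, 0], [0, 0, -0.5, 0.3, 0, 0, 0], [0, 0, -0.2, 0.2, 0, 0, 0]]}}

```text
time_s: 22.12
tool_pos: [0.546, 0.1987, 0.1008]
ee_rot: [[-1.0, -0.007, 0.001], [-0.007, 1.0, 0.008], [-0.001, 0.008, -1.0]]
wrist_force: [-1.0, 0.2, 3.1]
width: 0.0001
```

Run:
```python
from h import *
s,im=snap('scene','scene9');cv2.imwrite('pics/scene9z.png',cv2.resize(im[80:220,320:460,::-1],None,fx=4,fy=4,interpolation=cv2.INTER_CUBIC))
s,im=snap('side','side9');cv2.imwrite('pics/side9z.png',cv2.resize(im[150:290,220:360,::-1],None,fx=4,fy=4,interpolation=cv2.INTER_CUBIC))
```

```text
(no output)
```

View pics/scene9z.png

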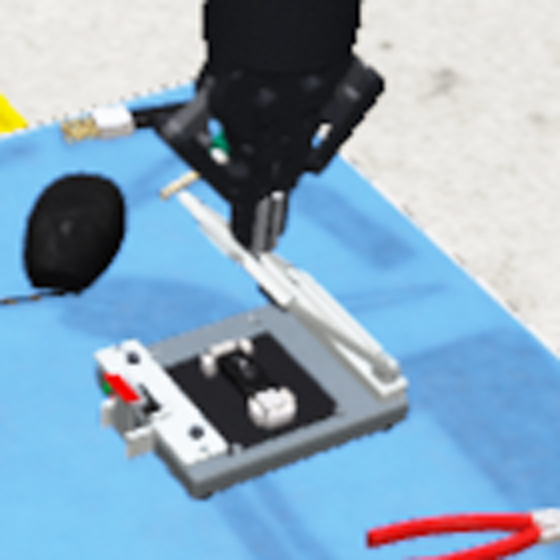

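View pics/side9z.png

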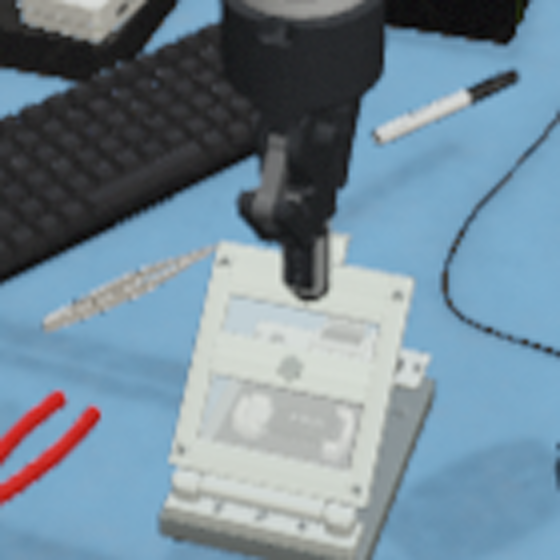

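Lid at about 45°, tip on the round spot, 3 N. Going on.

Call:
{"api": "move_arm", "payload": {"series": [[0, 0, -0.35, 0.3, 0.04, 0, 0], [0, 0, -0.3, 0.35, 0, 0, 0], [0, 0, -0.25, 0.4, 0, 0, 0], [0, 0, -0.2, 0.35, 0, 0, 0], [0, 0, -0.1, 0.2, 0, 0, 0]]}}

```text
time_s: 22.85
tool_pos: [0.5464, 0.1633, 0.0496]
ee_rot: [[-1.0, -0.01, 0.001], [-0.01, 1.0, 0.002], [-0.001, 0.002, -1.0]]
wrist_force: [0.3, 2.5, 1.4]
width: 0.0002
```

```bash
python3 look.py w22
python3 - <<'E'
from h import *
s,im=snap('scene','scene10');cv2.imwrite('pics/scene10z.png',cv2.resize(im[100:220,320:440,::-1],None,fx=4.5,fy=4.5,interpolation=cv2.INTER_CUBIC))
s,im=snap('side','side10');cv2.imwrite('pics/side10z.png',cv2.resize(im[170:290,230:350,::-1],None,fx=4.5,fy=4.5,interpolation=cv2.INTER_CUBIC))
E
```

```text
22.85 [0.5464 0.1633 0.0496] [-0.5732  0.5597  0.289   1.9284 -0.2437  0.6852  1.4446]
```

View pics/scene10z.png

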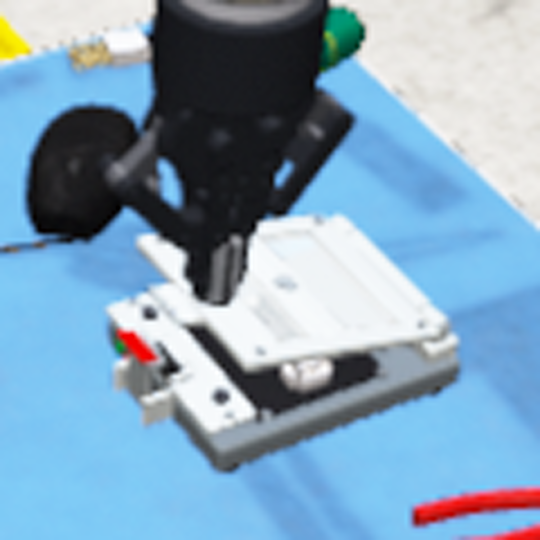

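View pics/side10z.png

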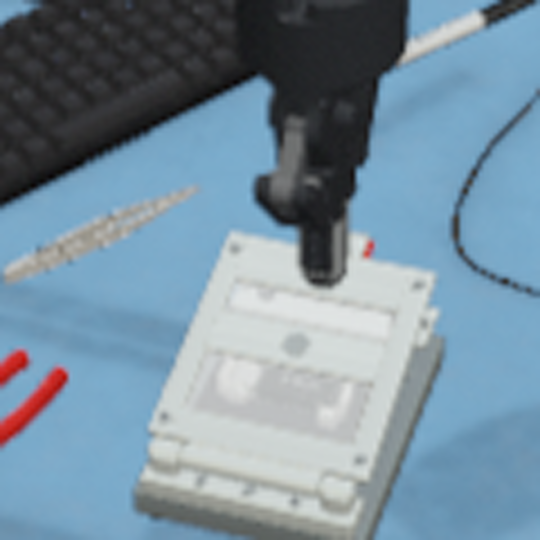

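View pics/w22.png

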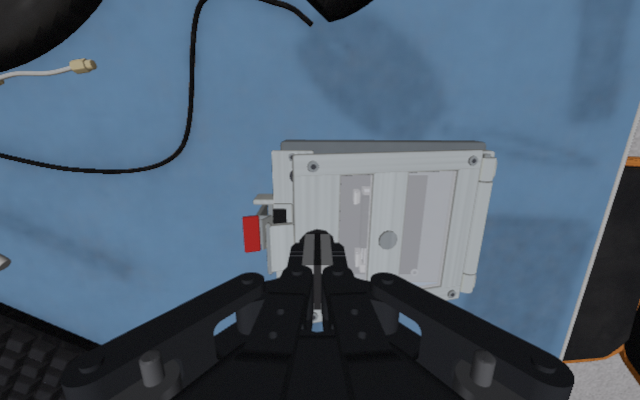

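Call:
{"api": "move_arm", "payload": {"series": [[0, 0, -0.15, 0.2, 0, 0, 0], [0, 0, -0.1, 0.15, 0, 0, 0]]}}

```text
time_s: 23.25
tool_pos: [0.5469, 0.1561, 0.0397]
ee_rot: [[-1.0, -0.011, 0.002], [-0.011, 1.0, 0.002], [-0.002, 0.002, -1.0]]
wrist_force: [-0.8, 2.2, 2.6]
width: -0.0001
```

Call:
{"api": "move_arm", "payload": {"series": [[0, 0.02, -0.03, 0.07, 0, 0, 0], [0, 0, 0, 0.05, 0, 0, 0]]}}

```text
time_s: 23.5
tool_pos: [0.5468, 0.1549, 0.036]
ee_rot: [[-1.0, -0.011, 0.003], [-0.011, 1.0, 0.002], [-0.003, 0.002, -1.0]]
wrist_force: [-0.2, 0.9, 2.3]
width: 0.0002
```

Call:
{"api": "move_arm", "payload": {"series": [[0, 0, 0, 0.04, 0, 0, 0], [0, 0, 0, 0.03, 0, 0, 0]]}}

```text
time_s: 23.75
tool_pos: [0.5468, 0.1546, 0.0339]
ee_rot: [[-1.0, -0.011, 0.003], [-0.011, 1.0, 0.002], [-0.003, 0.002, -1.0]]
wrist_force: [0.5, 0.8, 2.1]
width: -0.0002
```

Call:
{"api": "move_arm", "payload": {"series": [[0, 0, 0, 0.04, 0, 0, 0]]}}

```text
time_s: 23.88
tool_pos: [0.5468, 0.1545, 0.0327]
ee_rot: [[-1.0, -0.011, 0.003], [-0.011, 1.0, 0.002], [-0.003, 0.002, -1.0]]
wrist_force: [-1.0, 0.7, 3.3]
width: -0.0001
```

Call:
{"api": "move_arm", "payload": {"series": [[0, 0, 0, 0.04, 0, 0, 0]]}}

```text
time_s: 24.0
tool_pos: [0.5468, 0.1544, 0.0314]
ee_rot: [[-1.0, -0.011, 0.003], [-0.011, 1.0, 0.002], [-0.003, 0.002, -1.0]]
wrist_force: [-0.4, 0.7, 2.1]
width: 0.0002
```

Call:
{"api": "move_arm", "payload": {"series": [[0, 0, 0, 0.04, 0, 0, 0]]}}

```text
time_s: 24.12
tool_pos: [0.5469, 0.1543, 0.0304]
ee_rot: [[-1.0, -0.011, 0.003], [-0.011, 1.0, 0.002], [-0.003, 0.002, -1.0]]
wrist_force: [-2.0, -0.2, 8.7]
width: -0.0
```

Call:
{"api": "move_arm", "payload": {"series": [[0, 0, 0, 0.03, 0, 0, 0]]}}

```text
time_s: 24.25
tool_pos: [0.5469, 0.1543, 0.03]
ee_rot: [[-1.0, -0.011, 0.003], [-0.011, 1.0, 0.002], [-0.003, 0.002, -1.0]]
wrist_force: [-2.2, -0.4, 8.8]
width: -0.0
```

Met the catch at TCP z ≈ 0.031. Continuing in small steps.

Call:
{"api": "move_arm", "payload": {"series": [[0, 0, 0, 0.04, 0, 0, 0]]}}

```text
time_s: 24.38
tool_pos: [0.5469, 0.1542, 0.0294]
ee_rot: [[-1.0, -0.011, 0.003], [-0.011, 1.0, 0.002], [-0.003, 0.002, -1.0]]
wrist_force: [-3.3, 0.6, 10.0]
width: -0.0001
```

Call:
{"api": "move_arm", "payload": {"series": [[0, 0, 0, 0.04, 0, 0, 0]]}}

```text
time_s: 24.5
tool_pos: [0.5469, 0.1542, 0.0289]
ee_rot: [[-1.0, -0.01, 0.003], [-0.01, 1.0, 0.002], [-0.003, 0.002, -1.0]]
wrist_force: [-2.9, 0.1, 10.6]
width: 0.0002
```

Call:
{"api": "move_arm", "payload": {"series": [[0, 0, 0, 0.04, 0, 0, 0]]}}

```text
time_s: 24.62
tool_pos: [0.5469, 0.1541, 0.0286]
ee_rot: [[-1.0, -0.01, 0.002], [-0.01, 1.0, 0.003], [-0.002, 0.003, -1.0]]
wrist_force: [-2.4, -1.4, 11.3]
width: -0.0001
```

Call:
{"api": "move_arm", "payload": {"series": [[0, 0, 0, 0.04, 0, 0, 0]]}}

```text
time_s: 24.75
tool_pos: [0.5469, 0.1541, 0.0283]
ee_rot: [[-1.0, -0.01, 0.002], [-0.01, 1.0, 0.003], [-0.002, 0.003, -1.0]]
wrist_force: [-2.7, -1.0, 12.4]
width: -0.0004
```

Call:
{"api": "move_arm", "payload": {"series": [[0, 0, 0, 0.04, 0, 0, 0]]}}

```text
time_s: 24.88
tool_pos: [0.547, 0.1541, 0.0281]
ee_rot: [[-1.0, -0.01, 0.002], [-0.01, 1.0, 0.004], [-0.002, 0.004, -1.0]]
wrist_force: [-3.9, -0.5, 11.4]
width: -0.0
```

Call:
{"api": "move_arm", "payload": {"series": [[0, 0, 0, 0.047, 0, 0, 0]]}}

```text
time_s: 25.0
tool_pos: [0.5469, 0.1541, 0.0277]
ee_rot: [[-1.0, -0.01, 0.002], [-0.01, 1.0, 0.004], [-0.002, 0.004, -1.0]]
wrist_force: [-3.5, -1.5, 13.8]
width: 0.0003
```

Call:
{"api": "move_arm", "payload": {"series": [[0, 0, 0, 0.048, 0, 0, 0]]}}

```text
time_s: 25.12
tool_pos: [0.547, 0.1541, 0.0275]
ee_rot: [[-1.0, -0.01, 0.002], [-0.01, 1.0, 0.005], [-0.002, 0.005, -1.0]]
wrist_force: [-3.7, 0.7, 13.8]
width: -0.0002
```

Call:
{"api": "move_arm", "payload": {"series": [[0, 0, 0, 0.05, 0, 0, 0]]}}

```text
time_s: 25.25
tool_pos: [0.5469, 0.1541, 0.0271]
ee_rot: [[-1.0, -0.01, 0.001], [-0.01, 1.0, 0.005], [-0.001, 0.005, -1.0]]
wrist_force: [-3.1, -0.0, 12.6]
width: -0.0002
```

Call:
{"api": "move_arm", "payload": {"series": [[0, 0, 0, 0.05, 0, 0, 0]]}}

```text
time_s: 25.38
tool_pos: [0.5469, 0.154, 0.0263]
ee_rot: [[-1.0, -0.01, 0.001], [-0.01, 1.0, 0.005], [-0.001, 0.005, -1.0]]
wrist_force: [-2.0, 0.1, 7.4]
width: -0.0001
```

Call:
{"api": "move_arm", "payload": {"series": [[0, 0, 0, 0.05, 0, 0, 0]]}}

```text
time_s: 25.5
tool_pos: [0.5467, 0.1538, 0.0249]
ee_rot: [[-1.0, -0.01, 0.001], [-0.01, 1.0, 0.005], [-0.001, 0.005, -1.0]]
wrist_force: [-0.8, 0.3, -0.4]
width: -0.0004
```

The force dropped from 13.8 to 7.4 to about 0 N, which looks like the click. Checking the pictures.

```bash
python3 look.py w23
python3 - <<'E'
from h import *
s,im=snap('scene','scene11');cv2.imwrite('pics/scene11z.png',cv2.resize(im[130:220,330:440,::-1],None,fx=6,fy=6,interpolation=cv2.INTER_CUBIC))
im=cv2.imread('pics/w23.png');cv2.imwrite('pics/w23z.png',cv2.resize(im[130:330,220:500],None,fx=2.8,fy=2.8,interpolation=cv2.INTER_CUBIC))
print(manip.get_state()['wrist_force'])
E
```

```text
25.5 [0.5467 0.1538 0.0249] [-0.5409  0.5963  0.2705  1.9404 -0.2635  0.6361  1.4784]
[-0.21814396 -0.2079113   0.19880564]
```

View pics/scene11z.png

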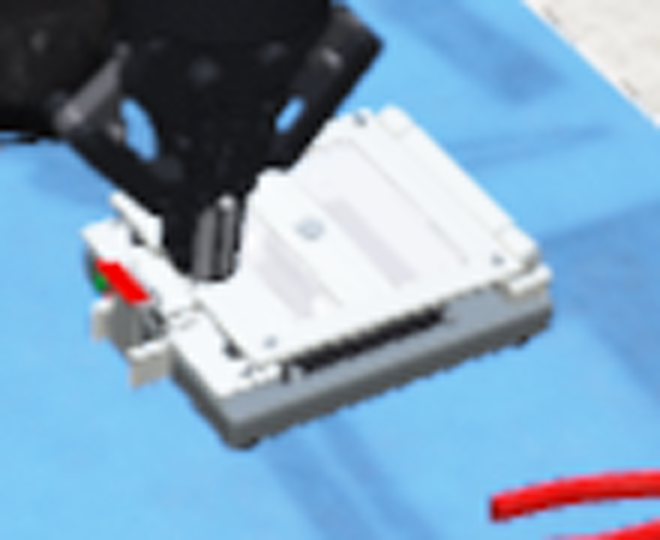

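View pics/w23z.png

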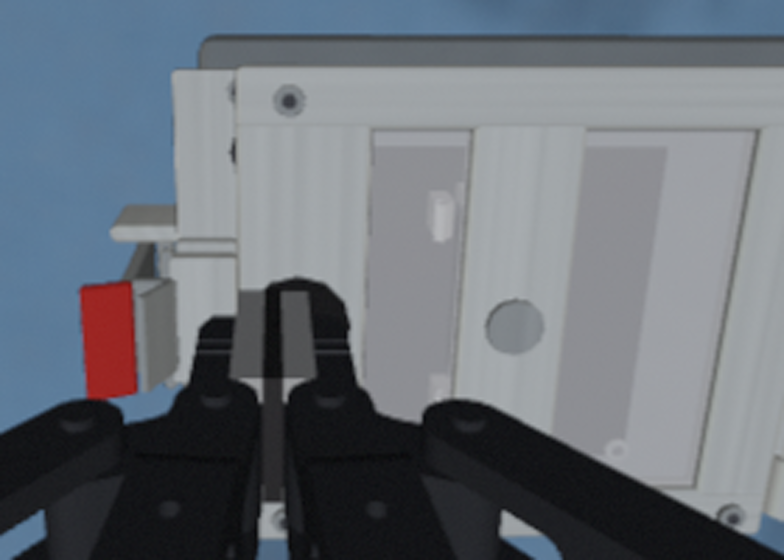

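No force from the lid on the finger, so the catch is holding it. Retreating and checking.

Call:
{"api": "move_arm", "payload": {"series": [[0, 0, 0, -0.2, 0, 0, 0], [0, 0, 0, -0.6, 0, 0, 0], [0, 0, 0, -1, 0, 0, 0], [0, 0.5, 0, -1, 0, 0, 0], [0, 0.8, 0, -1, 0, 0, 0], [0, 0.8, 0, -0.5, 0, 0, 0], [0, 0, 0, 0, 0, 0, 0]]}}

```text
time_s: 26.48
tool_pos: [0.4832, 0.1516, 0.1625]
ee_rot: [[-1.0, -0.008, 0.004], [-0.008, 1.0, 0.006], [-0.004, 0.006, -1.0]]
wrist_force: [0.9, -1.7, -0.2]
width: -0.0003
```

```bash
python3 look.py w24
python3 - <<'E'
from h import *
s,im=snap('scene','scene12');cv2.imwrite('pics/scene12z.png',cv2.resize(im[130:220,330:440,::-1],None,fx=6,fy=6,interpolation=cv2.INTER_CUBIC))
s,im=snap('side','side12');cv2.imwrite('pics/side12z.png',cv2.resize(im[170:290,180:350,::-1],None,fx=4.5,fy=4.5,interpolation=cv2.INTER_CUBIC))
im=cv2.imread('pics/w24.png');cv2.imwrite('pics/w24z.png',cv2.resize(im[130:330,220:500],None,fx=2.8,fy=2.8,interpolation=cv2.INTER_CUBIC))
E
```

```text
26.475 [0.4832 0.1516 0.1625] [-0.6641  0.2884  0.3501  2.0194 -0.1362  0.8492  1.3409]
```

View pics/scene12z.png

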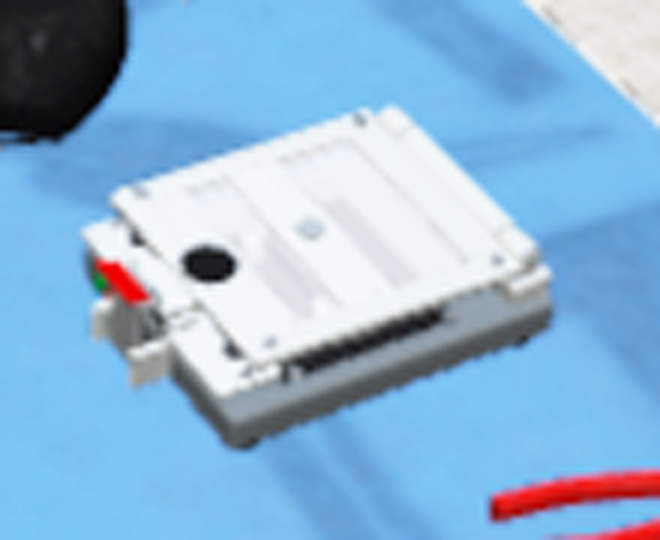

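View pics/side12z.png

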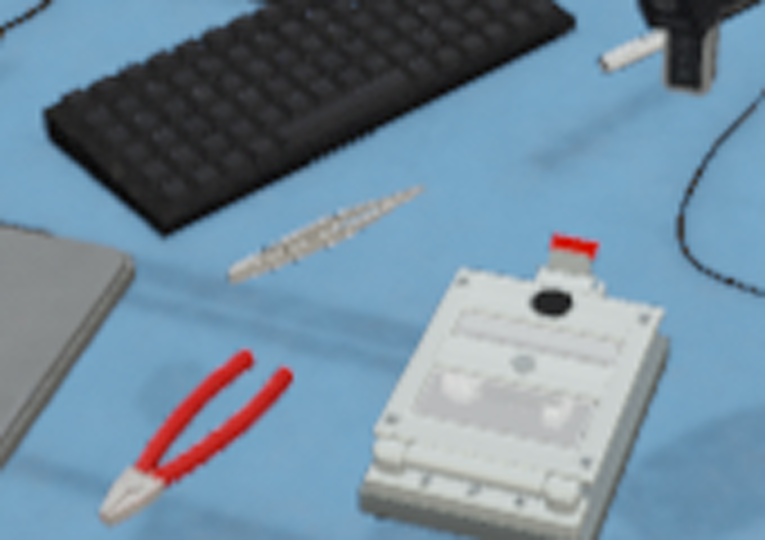

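View pics/w24.png

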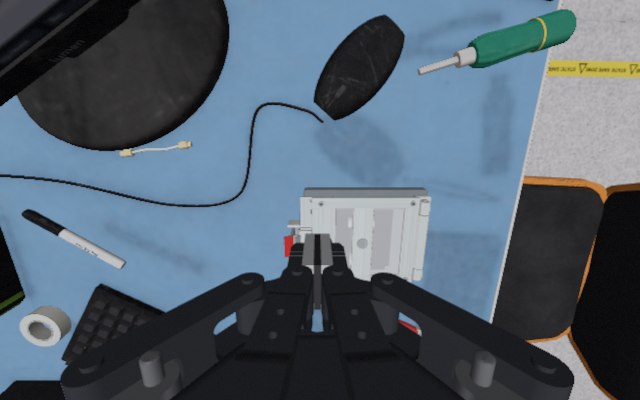

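The lid stayed shut after the tool left. The scene view has the black spot level at (365,174) and the tongue under the catch, and none of the loose things I can see has moved. Handing in.

Run:
```python
from h import *
b=cv2.imread('pics/scene12.png').astype(int);s,im=snap('scene','scene13');d=np.abs(im[:,:,::-1].astype(int)-b)[130:220,330:440].max();print('lid change',d,s['time_s'])
print(manip.job_done())
```

```text
lid change 4 26.625
the job is handed in; nothing more can be done
None
```

The stick is in the nest with its plug in the narrow channel, and the lid is shut and held by the catch. I handed the job in at about 26.6 s; no verdict is reported.

- **Stick:** I gripped it and lowered it until it stopped on the rib, at the height expected for home. In the wrist and scene pictures after release it lay flat in the nest.
- **Lid:** I pushed it over from behind and pressed the round spot in steps of 1.5 mm or less. The highest wrist force I read was about 14 N, but only at the end of each move call, so peaks in between were not seen. The force then fell from 13.8 N to about 0 N.
- **Last checks:** After I backed off, the lid stayed shut for about a second, and two pictures 0.15 s apart showed no change there. No loose thing in view had moved. I did not compare their positions by measurement.

**Disagreements along the way:**
- **Fingertips:** They stood about 19 mm behind the reported TCP, not 14 mm ahead as described. Because of this, my first two closings went over the top of the stick without touching it. I then used the measured offset.
- **Gripper width:** It read 16 mm on the 18 mm case.
- **Wrist camera:** Positions from higher up were a few mm off, so I set the final alignment from close pictures.
- **First lowering into the nest:** It gave about 9.6 N with a sideways push, so I lifted slightly, moved about 1.4 mm toward the wide end and lowered again.

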